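# Stir the drying beads, then crack the desiccator open

## Task

Get the desiccator ready for fresh drying beads. First take the stirring rod from its wooden block, stir the clay beads round and round in the glass dish until nearly all of them have clearly changed place, with none leaving the dish, and stand the rod back in its hole. Then take hold of the desiccator's lid, which has a knob, break it free of its sticky seal without letting it fly up, and finish while still holding it level and steady, only slightly open, about 2 cm above the rim; leave the other things on the table where they are.

Things in the scene. Friction and masses are not known exactly. Their poses are not given: they have to be found in the camera images.
- dish: open round glass dish fixed to the table, 112 mm outside diameter, 50 mm tall, wall 5 mm (inner radius 51 mm), flat inner floor 6 mm above the table; origin at the centre of its underside, z up
- bead0_center (a point): centre of one of the five loose clay beads in the dish, each 22 mm in diameter, 15 g
- bead1_center (a point): centre of one of the five loose clay beads in the dish, each 22 mm in diameter, 15 g
- bead2_center (a point): centre of one of the five loose clay beads in the dish, each 22 mm in diameter, 15 g
- bead3_center (a point): centre of one of the five loose clay beads in the dish, each 22 mm in diameter, 15 g
- bead4_center (a point): centre of one of the five loose clay beads in the dish, each 22 mm in diameter, 15 g
- stand: wooden block fixed to the table, 70 x 70 x 60 mm tall, with one upright round hole at its centre, 18 mm wide, 50 mm deep (hole floor 10 mm above the table), mouth chamfered 4 mm; origin at the centre of its underside, z up, sides along x and y
- rod: loose stirring rod, 170 mm long, about 60 g, upright in the block's hole at the start; the lower 115 mm is a glass shaft 12 mm in diameter, the upper 55 mm a black round handle 20 mm in diameter; origin at the centre of its lower end, z along the rod to the handle
- rod_tip (a point): centre of the rod's lower end
- rod_grip (a point): the middle of the rod's handle, on its axis, 142 mm above the lower end
- desiccator: round grey desiccator fixed to the table, 144 mm in diameter (156 mm at its foot), its flat rim 100 mm above the table; origin at the centre of its underside, z up
- rim (a point): centre of the desiccator's rim, 100 mm above the table. The seal inside it grips the lid: the upward pull at the knob peaks at about 13 to 16 N, weight included, in the first 1 to 2 mm of rise and falls within 5 mm to the lid's weight; beyond that the seal only keeps the lid roughly centred, up to a rise of 45 mm. Let go, the lid sinks shut
- lid: loose round white lid, 148 mm in diameter, 8 mm thick, 0.28 to 0.46 kg, with an upright black round knob at its centre (24 mm in diameter, 38 mm tall, from 8 to 46 mm above this origin) and a plug below that reaches 60 mm into the desiccator; origin on its axis at the underside of the disc, which lies on the rim when shut; z up
- knob_top (a point): centre of the knob's top face, 46 mm above the lid's origin
- jar: a squat amber jar with a white cap, 56 mm across, 85 mm tall; a loose bystander, origin at the centre of its underside
- petri: a closed clear petri dish, 88 mm across, 17 mm tall; a loose bystander, origin at the centre of its underside
- eraser: a whiteboard eraser, 52 x 112 x 34 mm; a loose bystander, origin at the centre of its underside
- marker: a lying whiteboard marker, 125 mm long; a loose bystander, origin at the centre of its underside
There are look-alikes about, which are no part of the job. Leave any black look-alike of the stand alone.

How it is judged:
By the outcome, as a careful person would: the job done as asked, in the order asked, and still so for the second after the job is handed in, while the arm keeps its last pose, push and grip.
It also fails if it takes over 64 s, if anything falls off the work surface, if the arm or the gripper's body presses on something with over 40 N, if the wrist force passes 120 N, or if a joint passes its speed limit or range.

## Robot

A 6-joint arm with a two-finger parallel gripper is mounted at the origin on the work surface. World frame = base frame: x ahead of the robot, y to its left, z up, the work surface at z = 0. Lengths are in m, angles in rad, forces in N, time in s.
With the tool pointing down it reaches from about 0.35 to 0.8 m from the base axis. Payload 7.3 kg.
Tool frame: the origin (TCP) lies on the centre line of the jaws, within the pads' length; the fingertips stand 11 mm ahead of it and the grasp point (between the pads) lies 8 mm behind it; z points along the fingers, y is the direction in which the jaws open and shut (so a half turn about z gives the same grasp; the last joint's range is limited). The gripper opens to 85 mm and grips with 20 to 120 N. Pads are 22 mm wide; open, the fingers measure 114 mm over their backs; the gripper's body (76 mm by 85 mm) begins 54 mm behind the grasp point. The pads swing forward as they close: fully open they stand 13 mm farther back than shut.
Start: joints at [-0.146, 0.342, 1.524, -0, 1.275, -0.146], TCP at [0.525, 0, 0.216] pointing down, gripper open.
Joint ranges: [-2.53, 2.53], [-0.77, 2.02], [0.04, 2.7], [-1, 4.14], [0.28, 2.66], [-3.11, 3.11]. Speed limits (rad/s): [2.57, 2.57, 3.14, 3.14, 3.14, 3.14].

## Interface

Orientations are given as a unit quaternion [x, y, z, w].
In Python, from workcell import get_obs, cams, order gives the robot as it stands.
- The arm moves only by the shell command python3 -m creep 'ROWS' [FORCE]. ROWS is text: rows parted by semicolons, each of 7 numbers parted by spaces: the shift along the world's x, y, z in mm, then the turn, a rotation vector about the world's x, y, z in rad, then the closure, from 0 (fully open) to 1 (shut). A call has 1 to 12 rows; each row shifts and turns the commanded pose from where the row before left it; what a row does not reach is not made up. A row lasts 1/8 s, in which the tool goes at most 62.5 mm and 10.7 degrees, less where a joint would pass 70% of its speed; a pose out of reach is approached as far as the arm can. A call is refused whole if a number of a shift passes 62.5 or a number of a turn 0.188, either way. A call with a gripper value outside its range is refused whole. The fingers move at their own pace and stop on an object; FORCE is the grip in N (left out, the last holds). Time passes only in rows, so rows that do not move let the fingers close. It gives the time, the measured TCP pose, the force and the opening at its end, in the units of the state.
- get_obs(): the state, without advancing time (a new reading comes with each control period).
- cams.capture(name): name is "scene" or "side" or "wrist"; returns the picture (400x640x3 uint8, red, green, blue); there is no depth.
- cams.camera_info(name): a dict with "fx", "fy", "cx", "cy" (pixels), "dist" ([k1, k2, p1, p2, k3] as OpenCV has them; the pictures are not rectified), "T" (4x4, takes a point from camera to world coordinates). Camera axes: x right, y up, looking along -z (the intrinsics and any distortion apply to the point x, -y, -z); pixel columns grow to the right and rows downward; lengths in m; the calibration is good to about 2 mm. A picture is of the moment at which its call begins: read the wrist's pose just before it. camera_info takes no time and is no camera call; for the wrist camera it gives the pose at the moment of the call.
- order.finish_job(): hands the job in, once; it reports no verdict.
The state is a dict: "time_s": time; "qpos": joint angles; "joint_vel": joint speeds; "effort": joint torques, N m; "ee_pos": TCP position; "eef_rot": TCP orientation; "force": force on the tool from outside, world axes, zero at the start; "wrist_torque": the same for the moment, N m; "width": opening from 0.0 (shut) to 1.0 (fully open).
Only numpy, scipy, OpenCV 4.12 (cv2) and the standard library are available. Lean on these libraries where they do the work, as an engineer would, in place of code of your own. Each camera call takes 0.05 s, during which the arm holds its last target.

## Working session

There is one attempt and no reset: what is moved stays moved. The work goes in short steps, Python scripts to look and compute and a shell command to move; the robot and the scene stay as the last step left them, time stands still between calls to the robot, and variables do not carry over. Pictures are saved under pics/ and viewed, and the job is handed in when it is done.

```bash
ls; mkdir -p pics
python3 - <<'E'
from workcell import get_obs,cams
import cv2
for n in ("scene","side","wrist"):
    im=cams.capture(n); cv2.imwrite(f"pics/{n}0.png",im[:,:,::-1])
    i=cams.camera_info(n); print(n,i['fx'],i['fy'],i['cx'],i['cy'],i['dist']); print(i['T'])
print(get_obs())
E
```

```text
pics
scene 373.35424344101597 373.35424344101597 315.45631187820044 197.52802847375673 [0.0220843 0.        0.        0.        0.       ]
[[-0.77031024 -0.52317752  0.36456469  0.84242789]
 [ 0.63766721 -0.63346594  0.43829378  0.47015176]
 [ 0.00163386  0.57009314  0.82157845  0.84039051]
 [ 0.          0.          0.          1.        ]]
side 478.22706555523456 478.22706555523456 318.95557958075443 199.86751700379543 [-0.05991672  0.          0.          0.          0.        ]
[[ 0.99436877  0.05418655 -0.09107452  0.41048159]
 [-0.10593106  0.53303359 -0.8394366  -1.10009815]
 [ 0.00305961  0.84435715  0.535772    0.85933601]
 [ 0.          0.          0.          1.        ]]
wrist 354.9126778277156 354.9126778277156 323.12840771720124 196.23569142169828 [0.01508633 0.         0.         0.         0.        ]
[[ 9.99999314e-01 -4.56366863e-04  1.07893256e-03  5.25028054e-01]
 [ 1.57690969e-04  9.65055716e-01  2.62044728e-01  6.63300392e-02]
 [-1.16081856e-03 -2.62044378e-01  9.65055126e-01  3.74860360e-01]
 [ 0.00000000e+00  0.00000000e+00  0.00000000e+00  1.00000000e+00]]
{'time_s': 0.15, 'qpos': array([-1.45987304e-01,  3.42580188e-01,  1.52480760e+00, -4.74470605e-06,
        1.27538640e+00, -1.45967584e-01]), 'joint_vel': array([-0.00016297, -0.00027895, -0.00272232, -0.00082595, -0.00032161,
       -0.00069414]), 'effort': array([ 1.24654900e-03, -4.33907533e+01, -2.46148127e+01, -9.02174702e-05,
        5.71925848e-03,  3.60333468e-05]), 'ee_pos': array([5.24680733e-01, 7.43567198e-05, 2.15073031e-01]), 'eef_rot': array([ 7.07113140e-01,  7.07100175e-01, -3.54350259e-04, -4.72702669e-04]), 'force': array([-0.25324664,  0.14419061, -0.90232573]), 'wrist_torque': array([-0.00251426,  0.02717753,  0.0262033 ]), 'width': 1.0009018456591612}
```

View pics/scene0.png

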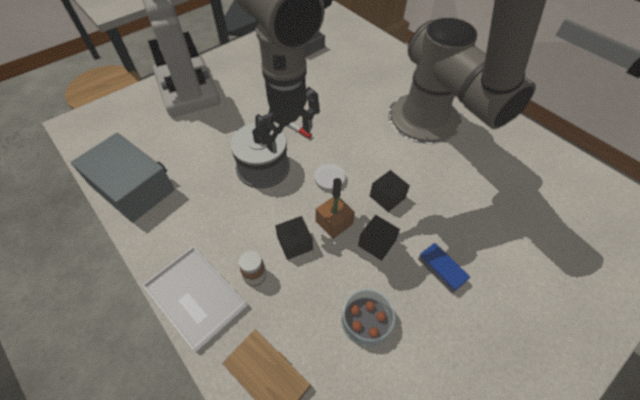

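View pics/side0.png

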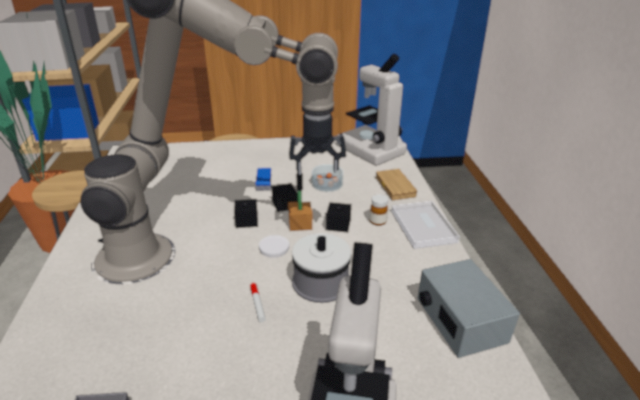

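View pics/wrist0.png

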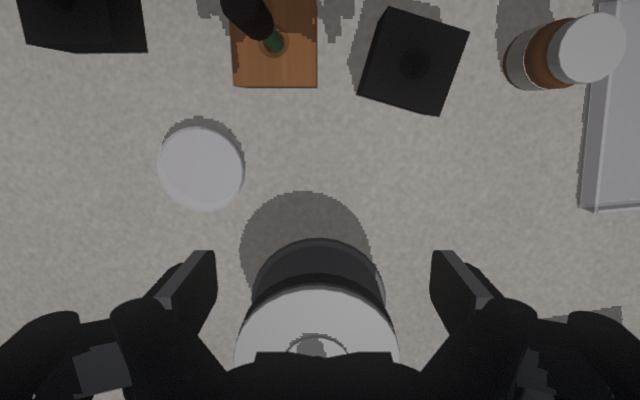

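```bash
cat > h.py <<'E'
from workcell import get_obs,cams
import cv2,numpy as np
F=np.diag([1.,-1,-1])
def K(i): return np.array([[i['fx'],0,i['cx']],[0,i['fy'],i['cy']],[0,0,1]])
def ray(i,p,z):
    u=cv2.undistortPoints(np.array([[p]],float),K(i),np.array(i['dist']))[0,0]
    d=i['T'][:3,:3]@(F@np.array([u[0],u[1],1])); o=i['T'][:3,3]
    return o+d*(z-o[2])/d[2]
def proj(i,P):
    P=np.atleast_2d(P).astype(float); c=(P-i['T'][:3,3])@i['T'][:3,:3]@F
    return cv2.projectPoints(c,np.zeros(3),np.zeros(3),K(i),np.array(i['dist']))[0][:,0]
def circ(c,r,z,n=72):
    a=np.linspace(0,2*np.pi,n); return np.c_[c[0]+r*np.cos(a),c[1]+r*np.sin(a),0*a+z]
def crop(im,x0,y0,x1,y1,s,name):
    c=cv2.resize(im[y0:y1,x0:x1,::-1],None,fx=s,fy=s,interpolation=cv2.INTER_CUBIC); cv2.imwrite('pics/'+name,c)
E
python3 - <<'E'
from h import *
for n,p,z in [("scene",(369,317),.05),("side",(327,178),.05),("scene",(335,214),.06),("side",(300,209),.06),("scene",(337,181),.18),("side",(299,176),.18),("scene",(260,143),.108),("side",(321,255),.108),("side",(321,238),.146)]:
    print(n,p,ray(cams.camera_info(n),p,z).round(3))
im=cv2.imread('pics/scene0.png')[:,:,::-1]
crop(im,210,110,420,360,2.4,'c1.png')
im=cv2.imread('pics/side0.png')[:,:,::-1]
crop(im,220,130,420,310,4,'c2.png')
E
```

```text
scene (369, 317) [0.6   0.356 0.05 ]
side (327, 178) [0.59  0.303 0.05 ]
scene (335, 214) [0.491 0.123 0.06 ]
side (300, 209) [0.484 0.107 0.06 ]
scene (337, 181) [0.484 0.114 0.18 ]
side (299, 176) [0.482 0.098 0.18 ]
scene (260, 143) [ 0.519 -0.15   0.108]
side (321, 255) [ 0.516 -0.178  0.108]
side (321, 238) [ 0.518 -0.158  0.146]
```

View pics/c1.png

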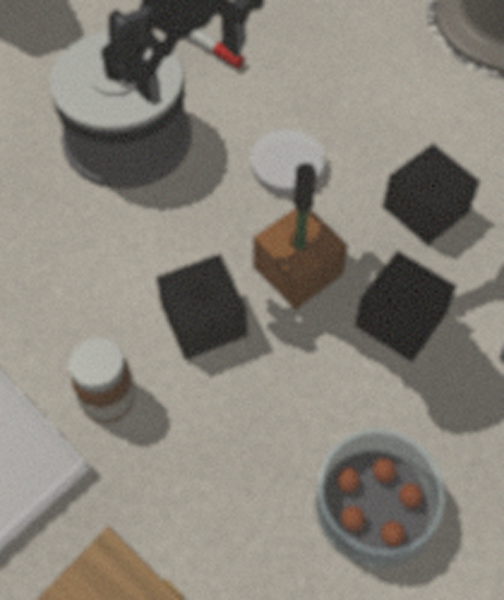

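View pics/c2.png

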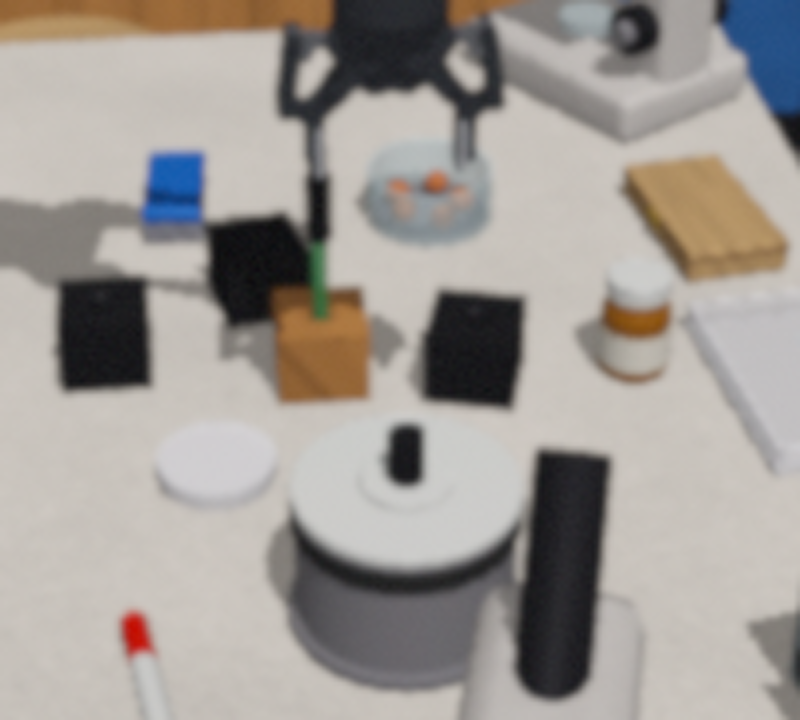

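```bash
cat > ov.py <<'E'
from h import *
def draw(im,i,pts,col,off,s):
    p=(proj(i,pts)-off+.5)*s-.5
    cv2.polylines(im,[np.round(p*8).astype(int)],False,col,1,cv2.LINE_AA,3)
def sq(c,z,h=.035,yaw=0):
    a=np.array([[-h,-h],[h,-h],[h,h],[-h,h],[-h,-h]]); R=np.array([[np.cos(yaw),-np.sin(yaw)],[np.sin(yaw),np.cos(yaw)]])
    return np.c_[a@R.T+c,np.full(5,z)]
E
python3 - <<'E'
from ov import *
d=(.598,.335);s=(.488,.112);l=(.519,-.166)
W,H=None,None
for n,box,sc in [("scene",(210,110,420,360),2.4),("side",(220,130,420,310),4)]:
    i=cams.camera_info(n); im=cv2.imread(f'pics/{n}0.png'); x0,y0,x1,y1=box
    c=cv2.resize(im[y0:y1,x0:x1],None,fx=sc,fy=sc,interpolation=cv2.INTER_CUBIC); o=np.array([x0,y0])
    D=lambda p,col:draw(c,i,p,col,o,sc)
    D(circ(d,.056,.05),(0,0,255));D(circ(d,.056,0),(0,255,255))
    D(sq(s,.06),(255,0,0));D(sq(s,0),(255,255,0))
    D([[*s,.01],[*s,.18]],(255,0,255))
    D(circ(l,.074,.108),(0,0,255));D(circ(l,.078,0),(0,255,255));D(circ(l,.012,.146),(0,255,0))
    cv2.imwrite(f'pics/ov_{n}.png',c)
E
```

```text
(no output)
```

View pics/ov_scene.png

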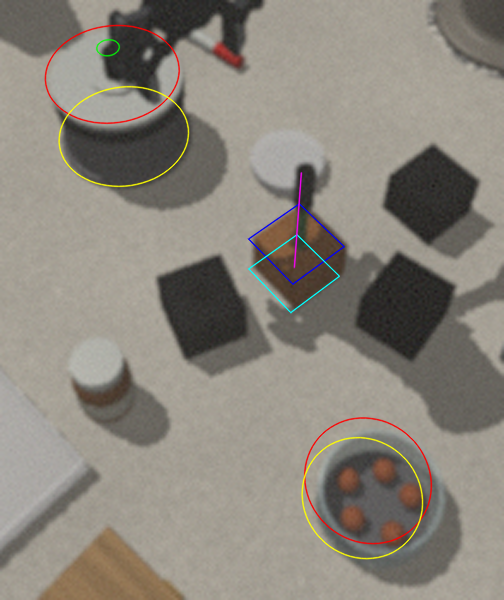

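View pics/ov_side.png

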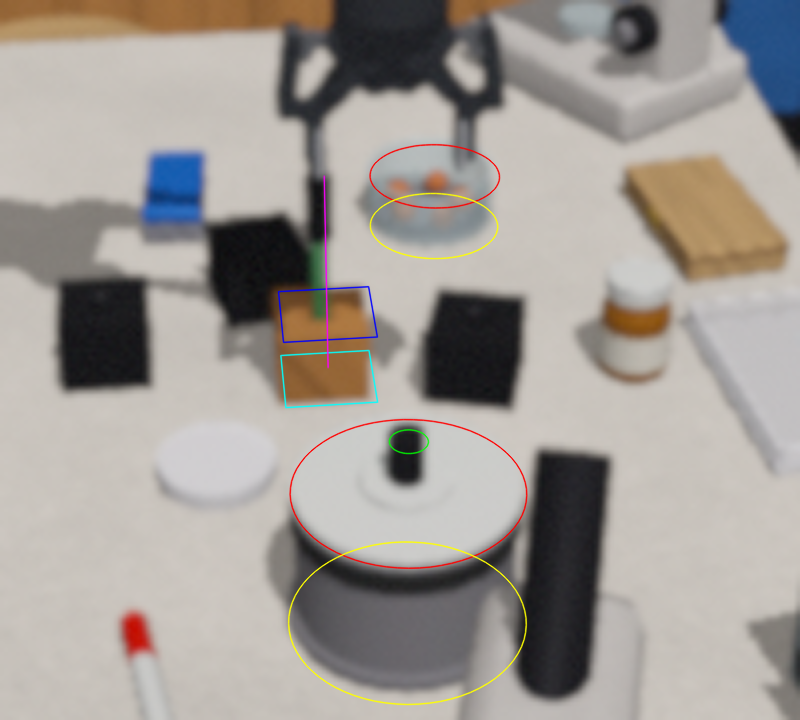

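Run:
```python
from ov import *
from scipy.optimize import least_squares
I={n:cams.camera_info(n) for n in ("scene","side")}
h=.035
side=np.array([[272,289],[362,290],[367,336],[278,338],[280,402],[368,400]])/4+[220,130]
M1=np.array([[-h,h,.06],[h,h,.06],[h,-h,.06],[-h,-h,.06],[-h,-h,0],[h,-h,0]])
scene=np.array([[254,250],[302,207],[347,243],[295,308]])/2.4+[210,110]
i=I['scene']
def model(p,M):
    c,s=np.cos(p[2]),np.sin(p[2]); R=np.array([[c,-s,0],[s,c,0],[0,0,1]]); return M@R.T+[p[0],p[1],0]
# identify scene corners by projecting
M=np.array([[a*h,b*h,z] for z in (.06,0) for a in(-1,1) for b in(-1,1)])
P=proj(i,model([.487,.115,0],M)); 
for m,q in zip(M,P): print(m,((q-[210,110])*2.4).round())
def near(q): return M[np.argmin(np.linalg.norm(P-q,axis=1))]
M2=np.array([near(q) for q in scene])
for cams_ in (("side",),("scene",),("side","scene")):
    def f(p):
        r=[]
        if "side" in cams_: r.append(proj(I['side'],model(p,M1))-side)
        if "scene" in cams_: r.append(proj(I['scene'],model(p,M2))-scene)
        return np.concatenate(r).ravel()
    r=least_squares(f,[.487,.115,0]); print(cams_,r.x,r.fun.round(1))
```

```text
[-0.035 -0.035  0.06 ] [301. 204.]
[-0.035  0.035  0.06 ] [346. 247.]
[ 0.035 -0.035  0.06 ] [250. 239.]
[0.035 0.035 0.06 ] [294. 284.]
[-0.035 -0.035  0.   ] [298. 235.]
[-0.035  0.035  0.   ] [341. 276.]
[ 0.035 -0.035  0.   ] [250. 269.]
[0.035 0.035 0.   ] [292. 313.]
('side',) [ 0.48425318  0.11270987 -0.02811084] [ 0.2 -0.1  0.3 -1.2  0.5 -0.1 -0.7  0.3 -0.6  0.7  0.4  0.2]
('scene',) [0.48602251 0.11777455 0.08691751] [-0.8 -2.6 -1.2 -0.9  0.4  0.6  1.5  2.6]
('side', 'scene') [0.48462799 0.11623643 0.03477429] [-0.4 -0.3 -0.5 -2.2  1.2 -1.2  0.1  0.   0.2  0.4  1.  -1.  -0.7 -4.1
 -0.2 -1.5  0.5  0.8  0.5  1.9]
```

Run:
```python
from h import *
im=cv2.imread('pics/wrist0.png')[:,:,::-1]
crop(im,150,0,500,220,2.2,'c3.png')
```

```text
(no output)
```

View pics/c3.png

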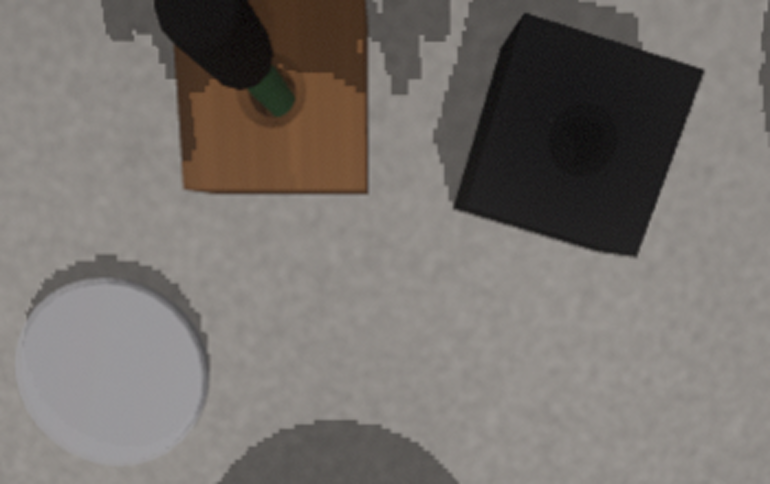

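Run:
```python
from ov import *
i=cams.camera_info('wrist')
print('hole',ray(i,(150+271/2.2,96/2.2),.06))
for p in [(184,190),(367,192)]: print(ray(i,(150+p[0]/2.2,p[1]/2.2),.06))
print('blk hole',ray(i,(150+583/2.2,140/2.2),.06))
# dark handle mid in scene/side: axis pixels
im=cv2.imread('pics/scene0.png')[:,:,::-1]; crop(im,300,160,370,245,8,'c4.png')
im=cv2.imread('pics/side0.png')[:,:,::-1]; crop(im,270,160,330,240,8,'c5.png')
```

```text
hole [0.48364756 0.11064185 0.06      ]
[0.44891842 0.07715746 0.06      ]
[0.51931342 0.07651543 0.06      ]
blk hole [0.60109788 0.09519242 0.06      ]
```

View pics/c4.png

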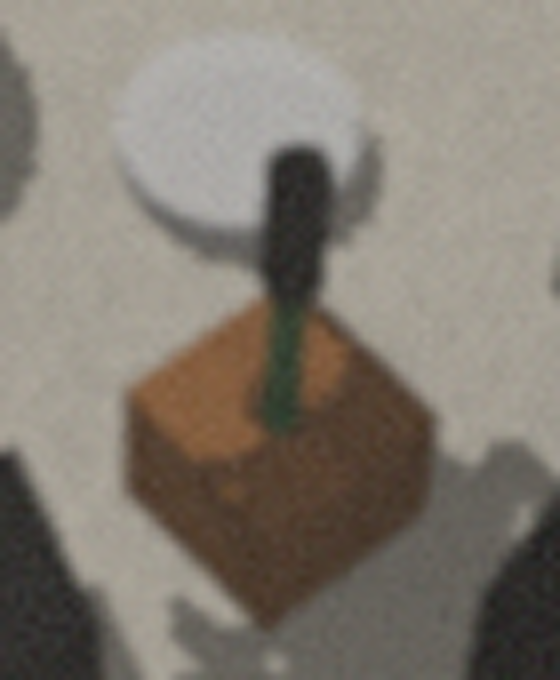

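View pics/c5.png

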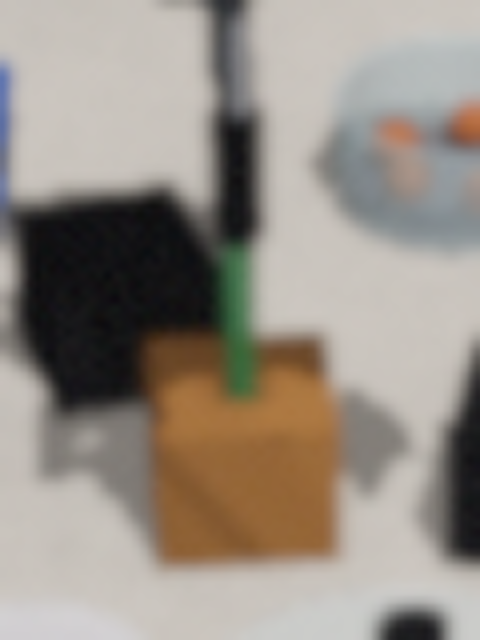

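Run:
```python
from h import *
for n,l in [("scene",[((337.5,179.7),.18),((336.5,197),.125)]),("side",[((299.75,174.6),.18),((299.75,190),.125)])]:
    i=cams.camera_info(n)
    for p,z in l: print(n,z,ray(i,p,z).round(4))
i=cams.camera_info('wrist'); print('wrist handle bottom', ray(i,(150+240/2.2,82/2.2),.125))
```

```text
scene 0.18 [0.4807 0.1119 0.18  ]
scene 0.125 [0.4861 0.1186 0.125 ]
side 0.18 [0.4851 0.1055 0.18  ]
side 0.125 [0.4845 0.1104 0.125 ]
wrist handle bottom [0.48320331 0.10528573 0.125     ]
```

```bash
python3 -m creep '-12 37 0 0 0 0 0; -15 37 0 0 0 0 0; -14 36 0 0 0 0 0; 0 0 0 0 0 0 0.3'
python3 - <<'E'
from h import *
print(get_obs()['ee_pos'])
im=cams.capture('wrist'); cv2.imwrite('pics/w1.png',im[:,:,::-1])
im=cams.capture('side'); crop(im,220,100,380,250,5,'s1.png')
E
```

```text
time_s: 0.65
ee_pos: [0.483, 0.1119, 0.2156]
eef_rot: [0.706, 0.708, -0.0, -0.0]
force: [-0.5, -1.0, -0.3]
width: 0.816
[0.48298741 0.11188621 0.21557241]
```

View pics/w1.png

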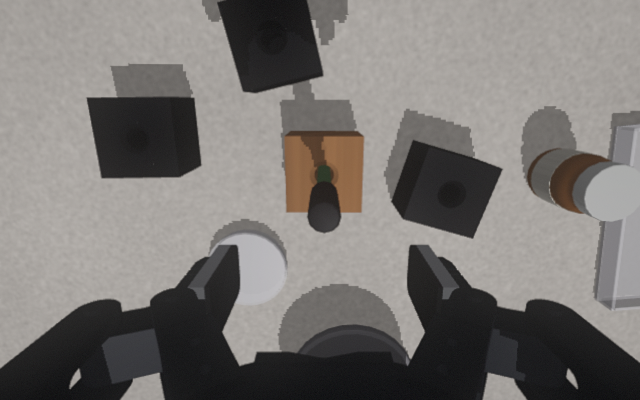

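View pics/s1.png

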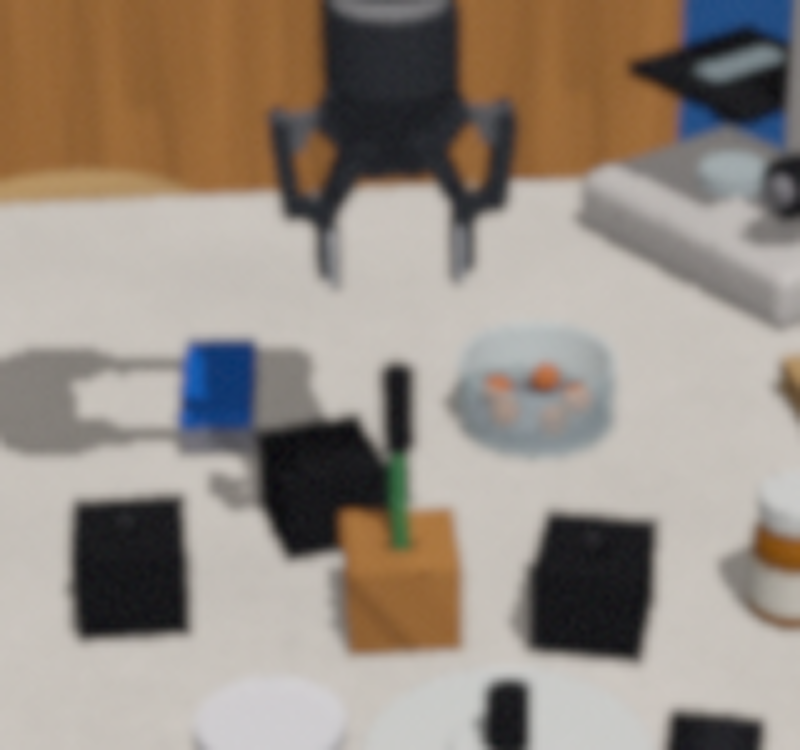

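Run:
```python
from h import *
i=cams.camera_info('wrist')
for p,z in [((324,216),.18),((323.5,190),.125),((323,173),.06),((285.5,131.5),.06),((363.5,131.5),.06),((363.5,212),.06),((286.5,212),.06)]: print(p,z,ray(i,p,z).round(4))
im=cv2.imread('pics/w1.png')[:,:,::-1]; crop(im,260,110,390,250,4.2,'w1c.png')
```

```text
(324, 216) 0.18 [0.4847 0.1113 0.18  ]
(323.5, 190) 0.125 [0.4845 0.1129 0.125 ]
(323, 173) 0.06 [0.4841 0.1123 0.06  ]
(285.5, 131.5) 0.06 [0.4512 0.1493 0.06  ]
(363.5, 131.5) 0.06 [0.5196 0.1493 0.06  ]
(363.5, 212) 0.06 [0.5219 0.0753 0.06  ]
(286.5, 212) 0.06 [0.4502 0.0752 0.06  ]
```

View pics/w1c.png

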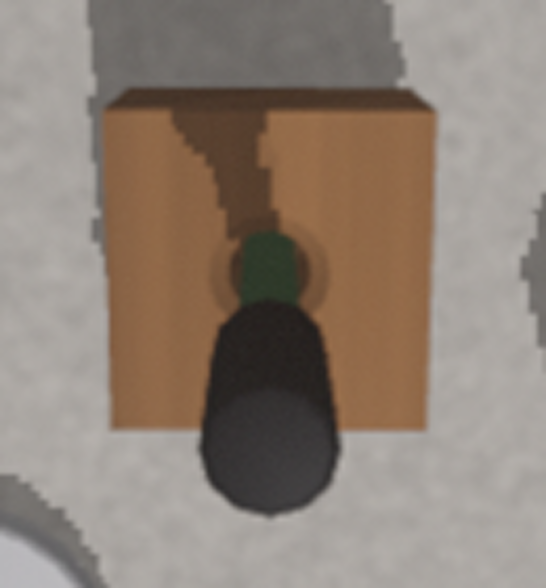

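```bash
python3 -m creep '2 -1 -36 0 0 0 0.3; 0 0 -36 0 0 0 0.3; 0 0 0 0 0 0 0.5; 0 0 0 0 0 0 1; 0 0 0 0 0 0 1; 0 0 0 0 0 0 1; 0 0 0 0 0 0 1' 60
```

```text
time_s: 1.62
ee_pos: [0.487, 0.1091, 0.1452]
eef_rot: [0.707, 0.707, 0.001, 0.001]
force: [-0.9, 0.3, 6.0]
width: 0.207
```

```bash
python3 -m creep '0 0 15 0 0 0 1; 0 0 25 0 0 0 1; 0 0 25 0 0 0 1; 0 0 25 0 0 0 1; 0 0 0 0 0 0 1' 60
python3 - <<'E'
from h import *
im=cams.capture('side'); crop(im,220,60,380,250,3.8,'s2.png')
im=cams.capture('wrist'); cv2.imwrite('pics/w2.png',im[:,:,::-1])
E
```

```text
time_s: 2.25
ee_pos: [0.4871, 0.1091, 0.2355]
eef_rot: [0.707, 0.707, 0.002, 0.002]
force: [0.3, -0.5, -1.2]
width: 0.208
```

View pics/s2.png

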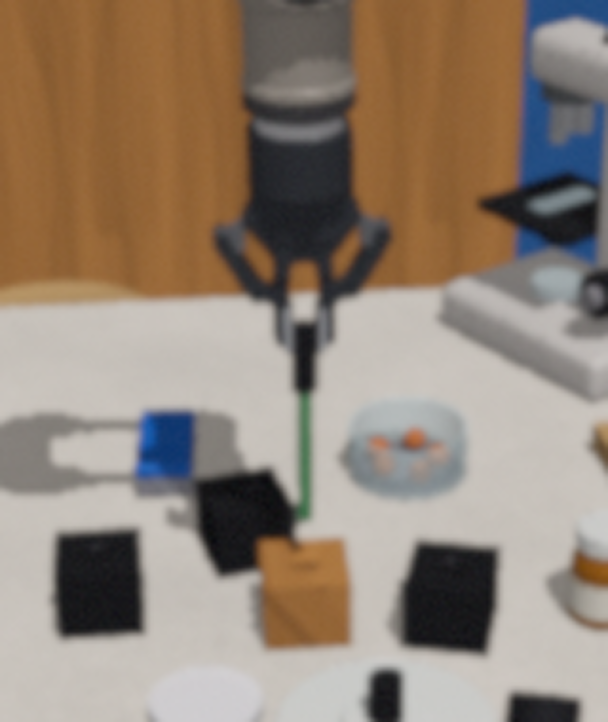

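View pics/w2.png

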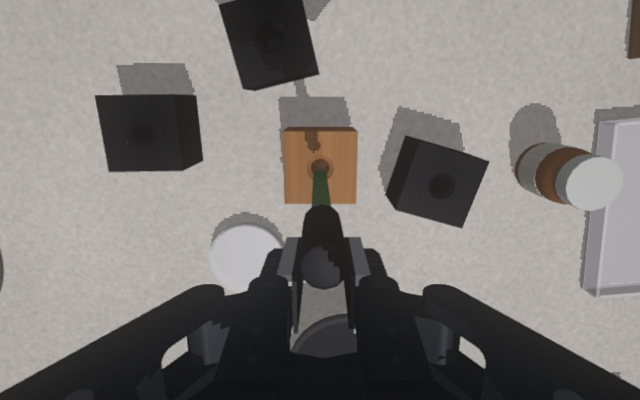

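Run:
```python
from h import *
from scipy.optimize import least_squares
I={n:cams.camera_info(n) for n in ("scene","side")}
def ext(n,c):
    P=np.r_[proj(I[n],circ(c,.056,.05)),proj(I[n],circ(c,.056,0))]; return np.r_[P.min(0),P.max(0)]
os=np.r_[np.array([460,325])/5+[220,100],np.array([612,455])/5+[220,100]]
oc=np.r_[np.array([317,431])/2.4+[210,110],np.array([443,559])/2.4+[210,110]]
for nm,f in [("side",lambda c:ext("side",c)-os),("scene",lambda c:ext("scene",c)-oc),("both",lambda c:np.r_[ext("side",c)-os,ext("scene",c)-oc])]:
    r=least_squares(f,[.595,.34],diff_step=1e-4); print(nm,r.x.round(4),r.fun.round(1))
```

```text
side [0.5963 0.3496] [-0.9 -1.2  0.9  1. ]
scene [0.5926 0.3481] [-1.  -3.   0.9  2.6]
both [0.5936 0.3481] [-1.6 -1.   0.2  1.2 -1.3 -2.7  0.6  2.9]
```

```bash
python3 -m creep '10 20 0 0 0 0 1; 20 45 0 0 0 0 1; 22 50 0 0 0 0 1; 22 50 0 0 0 0 1; 20 45 0 0 0 0 1; 10 20 0 0 0 0 1; 0 0 0 0 0 0 1' 60
python3 - <<'E'
from h import *
im=cams.capture('wrist'); cv2.imwrite('pics/w3.png',im[:,:,::-1])
im=cams.capture('side'); crop(im,220,60,420,250,3.8,'s3.png')
im=cams.capture('scene'); cv2.imwrite('pics/sc3.png',im[:,:,::-1])
E
```

```text
time_s: 3.22
ee_pos: [0.5895, 0.3401, 0.2308]
eef_rot: [0.706, 0.708, -0.002, -0.001]
force: [-0.7, -0.0, -1.0]
width: 0.208
```

View pics/w3.png

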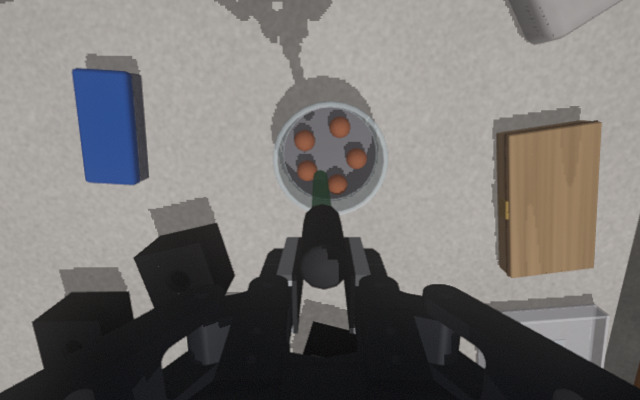

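View pics/s3.png

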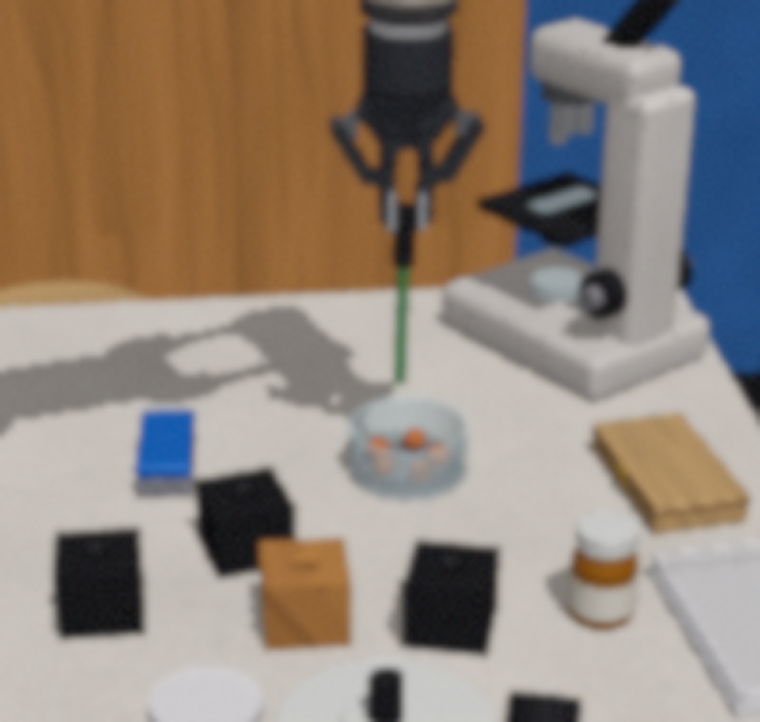

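View pics/sc3.png

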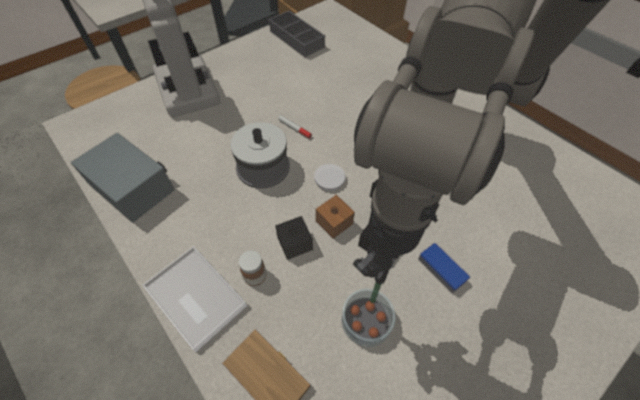

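Run:
```python
from h import *
i=cams.camera_info('wrist'); print(get_obs()['ee_pos'])
from scipy.optimize import least_squares
def ext(c):
    P=proj(i,circ(c,.056,.05)); return np.r_[P.min(0),P.max(0)]
r=least_squares(lambda c:ext(c)-[274,102,385,212],[.595,.349],diff_step=1e-4); print(r.x,r.fun)
c=np.r_[r.x,0]
for p in [(340,126),(304,139),(306,170),(337,183),(357,158)]:
    b=ray(i,p,.017); print(b.round(4),np.hypot(*(b-c)[:2]).round(4),np.degrees(np.arctan2(b[1]-c[1],b[0]-c[0])).round())
im=cv2.imread('pics/w3.png')[:,:,::-1]; crop(im,260,90,400,220,4.2,'w3c.png')
```

```text
[0.58957173 0.33797395 0.23284676]
[0.59567397 0.34773605] [-2.11448042 -1.93261893  2.10596923  2.5007194 ]
[0.607  0.3777 0.017 ] 0.032 69.0
[0.5694 0.3643 0.017 ] 0.0311 148.0
[0.571  0.3312 0.017 ] 0.0297 -146.0
[0.6045 0.3168 0.017 ] 0.0321 -74.0
[0.6255 0.3442 0.017 ] 0.0301 -7.0
```

View pics/w3c.png

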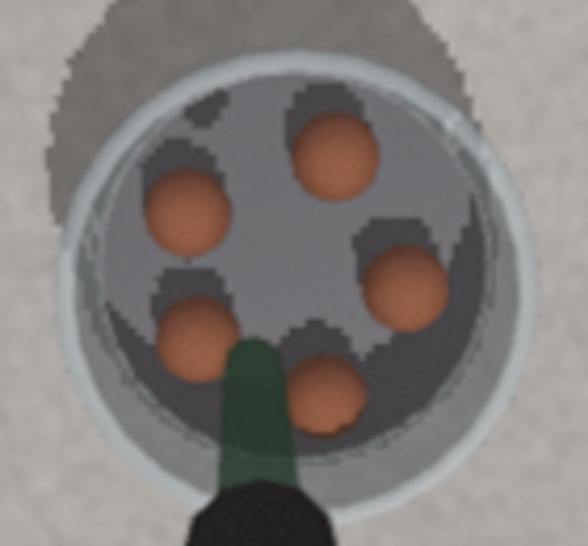

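Run:
```python
from h import *
i=cams.camera_info('wrist'); e=get_obs()['ee_pos'];print(e)
print(ray(i,(321.6,172.5),e[2]-.135), ray(i,(321.6,174),e[2]-.135))
for n,p in (("side",(220+399/3.8,60+378/3.8)),("scene",(374,302))): print(n,ray(cams.camera_info(n),p,e[2]-.135))
print([ (n,proj(cams.camera_info(n),[e[0],e[1],e[2]-.135])) for n in("side","scene","wrist")])
```

```text
[0.58957173 0.33797395 0.23284676]
[0.58826285 0.34480755 0.09784676] [0.58826076 0.34351563 0.09784676]
side [0.58795089 0.34806395 0.09784676]
scene [0.58568424 0.3477126  0.09784676]
[('side', array([[325.81640821, 160.81675123]])), ('scene', array([[369.24065802, 299.55594496]])), ('wrist', array([[323.1522809 , 180.39530781]]))]
```

```bash
python3 -m creep '4 1 0 0 0 0 1; 4 2 0 0 0 0 1; 0 0 -25 0 0 0 1; 0 0 -25 0 0 0 1; 0 0 -20 0 0 0 1; 0 0 -8 0 0 0 1; 0 0 0 0 0 0 1' 60
python3 - <<'E'
from h import *
print(get_obs()['ee_pos'])
im=cams.capture('wrist'); crop(im,250,80,410,230,4,'w4.png')
E
```

```text
time_s: 4.25
ee_pos: [0.5981, 0.3418, 0.1555]
eef_rot: [0.707, 0.707, -0.0, -0.0]
force: [-0.5, 0.1, 0.4]
width: 0.207
[0.59812831 0.34184734 0.15554188]
```

View pics/w4.png

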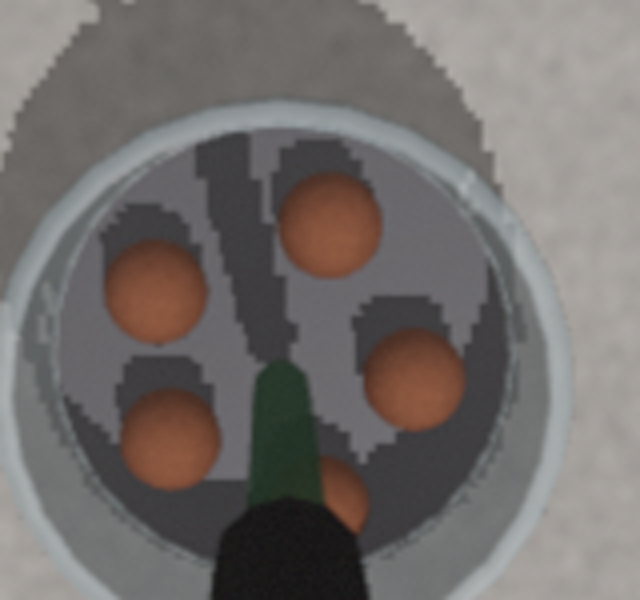

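Run:
```python
from h import *
i=cams.camera_info('wrist')
print('tip',ray(i,(250+280/4,80+377/4),.0205))
for q in [(155,290),(330,223),(413,378),(170,438)]: print(ray(i,(250+q[0]/4,80+q[1]/4),.017).round(4))
from scipy.optimize import least_squares
def ext(c):
    P=proj(i,circ(c,.056,.05)); return np.r_[P.min(0)[:2],P.max(0)[0]]
r=least_squares(lambda c:ext(c)-[250,80+99/4,250+573/4],[.595,.349],diff_step=1e-4); print(r.x,r.fun)
def ext(c):
    P=proj(i,circ(c,.051,.006)); return np.r_[P.min(0)[:2],P.max(0)[0]]
r=least_squares(lambda c:ext(c)-[250+55/4,80+125/4,250+512/4],[.595,.349],diff_step=1e-4); print(r.x,r.fun)
```

```text
tip [0.59609008 0.34741524 0.0205    ]
[0.5697 0.3654 0.017 ]
[0.6066 0.3794 0.017 ]
[0.6246 0.3465 0.017 ]
[0.5721 0.3332 0.017 ]
[0.59759355 0.34876542] [-1.4625001   0.14564778  1.46037143]
[0.59679537 0.34793784] [-0.37270846  0.02973209  0.37371552]
```

```bash
python3 - <<'E'
import numpy as np
a=np.radians(30+15*np.arange(25)); p=np.round(30*np.c_[np.cos(a),np.sin(a)]); print(np.diff(p,axis=0).astype(int).tolist())
E
python3 -m creep '0 0 -4 0 0 0 1; 0 0 -4 0 0 0 1; 9 5 0 0 0 0 1; 9 5 0 0 0 0 1; 8 5 0 0 0 0 1; 0 0 0 0 0 0 1' 60
```

```text
[[-5, 6], [-6, 5], [-7, 3], [-8, 1], [-8, -1], [-7, -3], [-6, -5], [-5, -6], [-3, -7], [-1, -8], [1, -8], [3, -7], [5, -6], [6, -5], [7, -3], [8, -1], [8, 1], [7, 3], [6, 5], [5, 6], [3, 7], [1, 8], [-1, 8], [-3, 7]]
time_s: 5.05
ee_pos: [0.6242, 0.3572, 0.1473]
eef_rot: [0.707, 0.707, 0.0, 0.0]
force: [-0.1, -0.4, -0.0]
width: 0.209
```

```bash
python3 -m creep '-5 6 0 0 0 0 1; -6 5 0 0 0 0 1; -7 3 0 0 0 0 1; -8 1 0 0 0 0 1; -8 -1 0 0 0 0 1; -7 -3 0 0 0 0 1; -6 -5 0 0 0 0 1; -5 -6 0 0 0 0 1; -3 -7 0 0 0 0 1; -1 -8 0 0 0 0 1; 1 -8 0 0 0 0 1; 3 -7 0 0 0 0 1' 60
python3 - <<'E'
from h import *
im=cams.capture('wrist'); crop(im,220,70,420,230,4,'w5.png')
E
```

```text
time_s: 6.55
ee_pos: [0.5716, 0.3267, 0.1476]
eef_rot: [0.707, 0.707, -0.0, -0.001]
force: [0.7, 1.9, 0.8]
width: 0.207
```

View pics/w5.png

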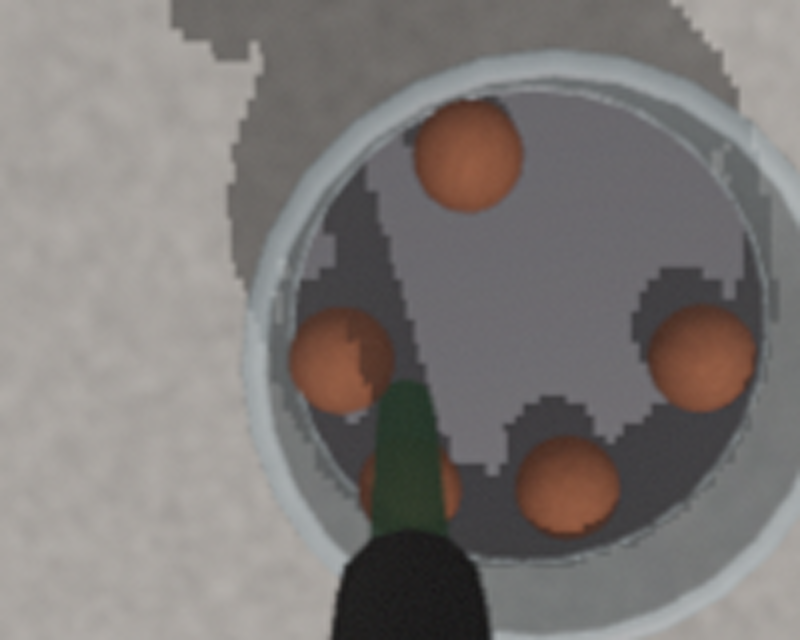

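```bash
python3 -m creep '5 -6 0 0 0 0 1; 6 -5 0 0 0 0 1; 7 -3 0 0 0 0 1; 8 -1 0 0 0 0 1; 8 1 0 0 0 0 1; 7 3 0 0 0 0 1; 6 5 0 0 0 0 1; 5 6 0 0 0 0 1; 3 7 0 0 0 0 1; 1 8 0 0 0 0 1; -1 8 0 0 0 0 1; -3 7 0 0 0 0 1' 60
python3 -m creep '-5 6 0 0 0 0 1; -6 5 0 0 0 0 1; -7 3 0 0 0 0 1; -8 1 0 0 0 0 1; -8 -1 0 0 0 0 1; -7 -3 0 0 0 0 1; -6 -5 0 0 0 0 1; -5 -6 0 0 0 0 1; -3 -7 0 0 0 0 1; -1 -8 0 0 0 0 1; 1 -8 0 0 0 0 1; 3 -7 0 0 0 0 1' 60
python3 -m creep '5 -6 0 0 0 0 1; 6 -5 0 0 0 0 1; 7 -3 0 0 0 0 1; 8 -1 0 0 0 0 1; 8 1 0 0 0 0 1; 7 3 0 0 0 0 1; 6 5 0 0 0 0 1; 5 6 0 0 0 0 1; 3 7 0 0 0 0 1; 1 8 0 0 0 0 1; -1 8 0 0 0 0 1; -3 7 0 0 0 0 1' 60
python3 - <<'E'
from h import *
im=cams.capture('wrist'); crop(im,220,70,420,230,4,'w6.png')
im=cams.capture('scene'); crop(im,320,280,420,360,6,'sc6.png')
E
```

```text
time_s: 8.1
ee_pos: [0.6238, 0.3576, 0.1473]
eef_rot: [0.707, 0.707, -0.0, 0.0]
force: [-2.1, -0.9, -1.1]
width: 0.205
time_s: 9.6
ee_pos: [0.5725, 0.3266, 0.1478]
eef_rot: [0.707, 0.707, 0.0, 0.0]
force: [3.0, 1.0, -0.9]
width: 0.211
time_s: 11.1
ee_pos: [0.6243, 0.3567, 0.1476]
eef_rot: [0.707, 0.707, -0.0, 0.001]
force: [-2.2, -2.9, 0.6]
width: 0.206
```

View pics/w6.png

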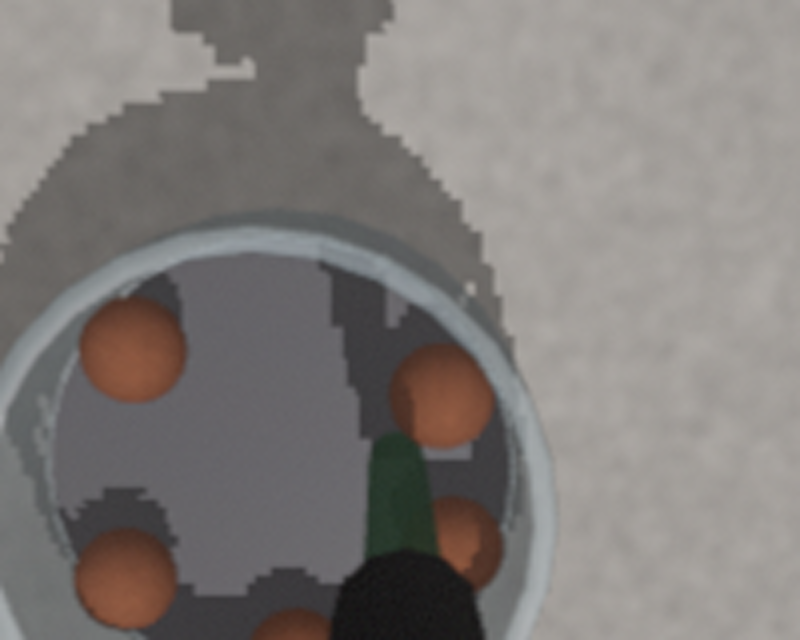

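View pics/sc6.png

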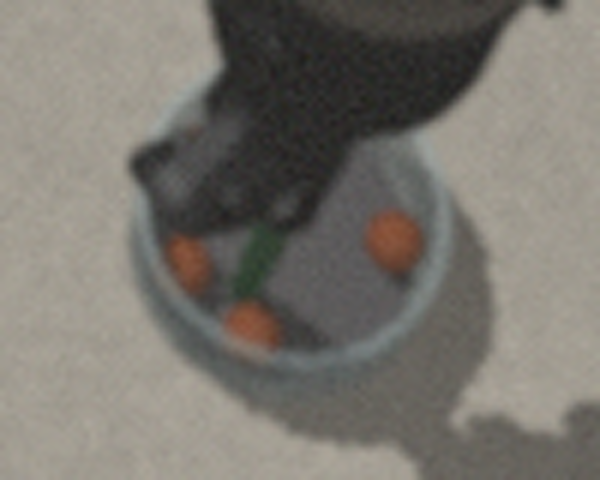

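Run:
```python
from h import *
i=cams.camera_info('wrist'); c=np.array([.597,.348,0])
def rep(p,z):
    b=ray(i,p,z)-c; print(p,b[:2].round(3),'r',np.hypot(*b[:2]).round(4),'ang',np.degrees(np.arctan2(b[1],b[0])).round())
rep((220+399/4,70+447/4),.013)
for q in [(133,349),(441,396),(452,545),(126,579),(298,660)]: rep((220+q[0]/4,70+q[1]/4),.017)
```

```text
(319.75, 181.75) [0.024 0.008] r 0.0255 ang 19.0
(253.25, 157.25) [-0.031  0.03 ] r 0.0428 ang 136.0
(330.25, 169.0) [0.033 0.02 ] r 0.0386 ang 32.0
(333.0, 206.25) [ 0.035 -0.012] r 0.0374 ang -19.0
(251.5, 214.75) [-0.035 -0.02 ] r 0.0398 ang -150.0
(294.5, 235.0) [ 0.002 -0.038] r 0.0384 ang -87.0
```

```bash
python3 - <<'E'
import numpy as np
a=np.radians(15+15*np.arange(25)); p=np.round(32*np.c_[np.cos(a),np.sin(a)]); print(np.diff(p,axis=0).astype(int).tolist())
E
python3 -m creep '4 0 0 0 0 0 1; 3 0 0 0 0 0 1; -3 8 0 0 0 0 1; -5 7 0 0 0 0 1;-7 5 0 0 0 0 1; -8 3 0 0 0 0 1; -8 1 0 0 0 0 1; -8 -1 0 0 0 0 1; -8 -3 0 0 0 0 1; -7 -5 0 0 0 0 1; -5 -7 0 0 0 0 1; -3 -8 0 0 0 0 1' 60
python3 - <<'E'
from h import *
im=cams.capture('wrist'); crop(im,220,70,420,230,4,'w7.png')
E
```

```text
[[-3, 8], [-5, 7], [-7, 5], [-8, 3], [-8, 1], [-8, -1], [-8, -3], [-7, -5], [-5, -7], [-3, -8], [-1, -8], [1, -8], [3, -8], [5, -7], [7, -5], [8, -3], [8, -1], [8, 1], [8, 3], [7, 5], [5, 7], [3, 8], [1, 8], [-1, 8]]
time_s: 12.7
ee_pos: [0.5686, 0.3563, 0.1477]
eef_rot: [0.707, 0.707, -0.0, -0.0]
force: [0.3, -0.5, -0.6]
width: 0.206
```

View pics/w7.png

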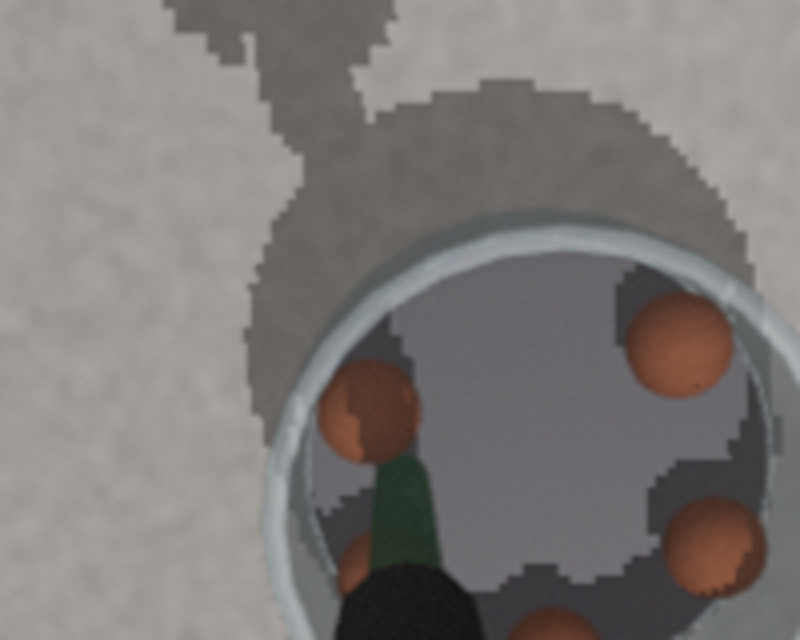

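Run:
```python
from h import *
i=cams.camera_info('wrist'); c=np.array([.597,.348,0])
def rep(p,z):
    b=ray(i,p,z)-c; print(p,b[:2].round(3),'r',np.hypot(*b[:2]).round(4),'ang',np.degrees(np.arctan2(b[1],b[0])).round())
rep((220+401/4,70+470/4),.013)
for q in [(371,412),(680,345),(715,547),(355,570),(555,655)]: rep((220+q[0]/4,70+q[1]/4),.017)
im=cams.capture('side'); crop(im,280,80,400,230,4,'s7.png')
```

```text
(320.25, 187.5) [-0.031  0.001] r 0.0311 ang 177.0
(312.75, 173.0) [-0.037  0.015] r 0.0401 ang 158.0
(390.0, 156.25) [0.026 0.029] r 0.039 ang 48.0
(398.75, 206.75) [ 0.036 -0.015] r 0.0388 ang -22.0
(308.75, 212.5) [-0.041 -0.02 ] r 0.0455 ang -154.0
(358.75, 233.75) [ 0.002 -0.039] r 0.0392 ang -86.0
```

View pics/s7.png

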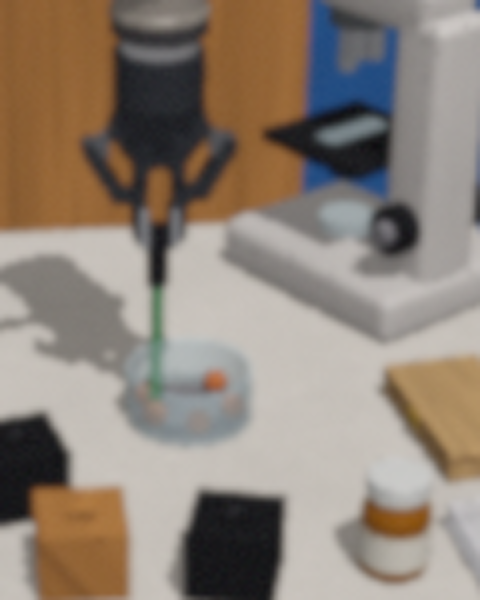

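```bash
python3 - <<'E'
import numpy as np
a=np.radians(165+15*np.arange(25)); p=np.round(np.c_[32*np.cos(a),36*np.sin(a)]); print(np.diff(p,axis=0).astype(int).tolist())
E
python3 -m creep '-1 -9 0 0 0 0 1; 1 -9 0 0 0 0 1; 3 -9 0 0 0 0 1; 5 -7 0 0 0 0 1; 7 -6 0 0 0 0 1; 8 -4 0 0 0 0 1; 8 -1 0 0 0 0 1; 8 1 0 0 0 0 1; 8 4 0 0 0 0 1; 7 6 0 0 0 0 1; 5 7 0 0 0 0 1; 3 9 0 0 0 0 1' 110;  python3 - <<'E'
from h import *
im=cams.capture('wrist'); crop(im,220,70,420,230,4,'w8.png')
E
```

```text
[[-1, -9], [1, -9], [3, -9], [5, -7], [7, -6], [8, -4], [8, -1], [8, 1], [8, 4], [7, 6], [5, 7], [3, 9], [1, 9], [-1, 9], [-3, 9], [-5, 7], [-7, 6], [-8, 4], [-8, 1], [-8, -1], [-8, -4], [-7, -6], [-5, -7], [-3, -9]]
time_s: 14.3
ee_pos: [0.6281, 0.3383, 0.1463]
eef_rot: [0.707, 0.707, -0.005, -0.002]
force: [-9.9, -1.6, 2.0]
width: 0.188
```

View pics/w8.png

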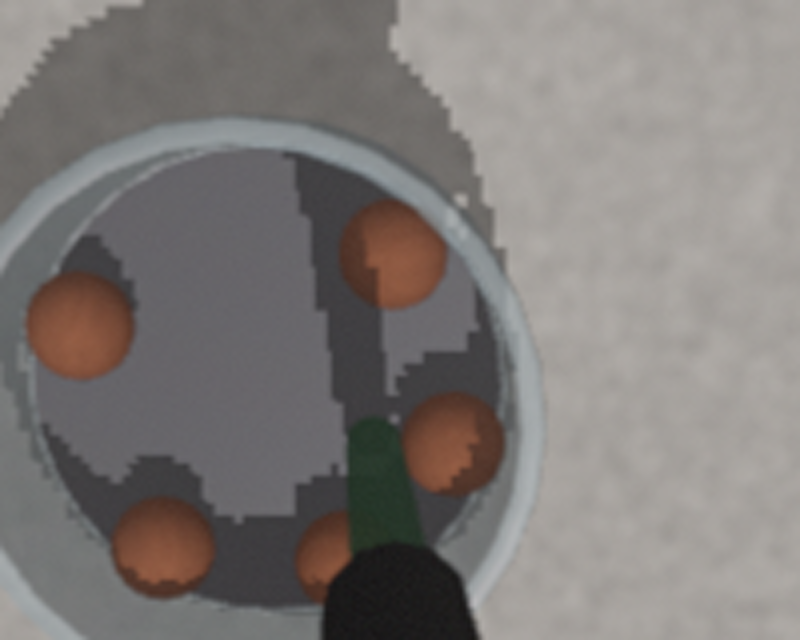

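```bash
cat > rp.py <<'E'
from h import *
i=cams.camera_info('wrist'); c=np.array([.597,.348,0])
def rep(q,z,o=(220,70),s=4):
    p=(o[0]+q[0]/s,o[1]+q[1]/s); b=ray(i,p,z)-c; print(q,(b[:2]*1000).round(1),'r',(1000*np.hypot(*b[:2])).round(1),'ang',np.degrees(np.arctan2(b[1],b[0])).round())
print((get_obs()['ee_pos']-c).round(4), get_obs()['force'].round(1))
E
python3 - <<'E'
from rp import *
rep((375,435),.012)
for q in [(80,325),(393,254),(452,443),(345,558),(163,547)]: rep(q,.017)
E
```

```text
[ 0.031  -0.0086  0.1461] [-9.6 -0.8  2.4]
(375, 435) [22.  -7.3] r 23.2 ang -18.0
(80, 325) [-37.8  16.5] r 41.3 ang 156.0
(393, 254) [26.1 31. ] r 40.5 ang 50.0
(452, 443) [38.3 -7.9] r 39.1 ang -12.0
(345, 558) [ 15.7 -33.1] r 36.6 ang -65.0
(163, 547) [-23.1 -30.8] r 38.4 ang -127.0
```

```bash
python3 -m creep '-11 3 0 0 0 0 1; -11 3 0 0 0 0 1; -11 3 0 0 0 0 1; 0 9 0 0 0 0 1; 0 9 0 0 0 0 1; 0 9 0 0 0 0 1; 0 9 0 0 0 0 1; 0 0 0 0 0 0 1' 110;  python3 - <<'E'
from h import *
im=cams.capture('wrist'); crop(im,220,70,420,230,4,'w9.png')
E
```

```text
time_s: 15.35
ee_pos: [0.5979, 0.3849, 0.1472]
eef_rot: [0.707, 0.707, -0.0, -0.0]
force: [0.3, 0.3, -0.0]
width: 0.19
```

View pics/w9.png

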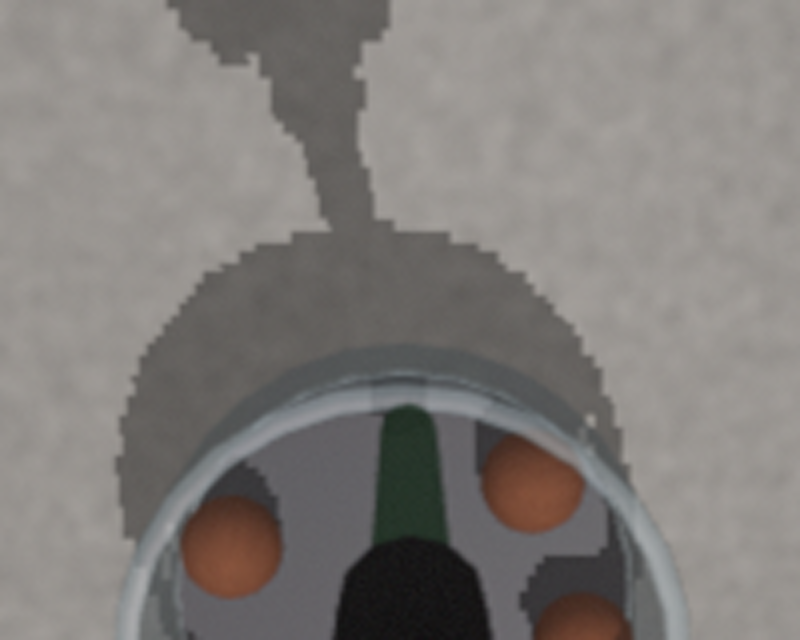

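Run:
```python
from rp import *
rep((408,420),.012)
for q in [(232,546),(531,480),(580,645)]: rep(q,.017)
a=np.radians(90+15*np.arange(25)); p=np.round(np.c_[39*np.cos(a),39*np.sin(a)]); print(np.diff(p,axis=0).astype(int).tolist())
```

```text
[0.001  0.0363 0.1473] [ 0.4 -1.  -0.5]
(408, 420) [ 0.2 41. ] r 41.0 ang 90.0
(232, 546) [-37.4  14.6] r 40.2 ang 159.0
(531, 480) [26.1 29.2] r 39.2 ang 48.0
(580, 645) [37.6 -7.8] r 38.4 ang -12.0
[[-10, -1], [-9, -4], [-9, -6], [-6, -9], [-4, -9], [-1, -10], [1, -10], [4, -10], [6, -8], [8, -6], [10, -4], [10, -1], [10, 1], [10, 4], [8, 6], [6, 8], [4, 10], [1, 10], [-1, 10], [-4, 10], [-6, 8], [-9, 6], [-9, 4], [-10, 1]]
```

```bash
python3 -m creep '-10 -2 0 0 0 0 1; -9 -5 0 0 0 0 1; -9 -6 0 0 0 0 1; -6 -9 0 0 0 0 1; -4 -9 0 0 0 0 1; -1 -10 0 0 0 0 1; 1 -10 0 0 0 0 1; 4 -10 0 0 0 0 1' 110;  python3 - <<'E'
from h import *
im=cams.capture('wrist'); crop(im,220,70,420,230,4,'w10.png')
im=cams.capture('scene'); crop(im,320,280,420,360,6,'sc10.png')
E
```

```text
time_s: 16.4
ee_pos: [0.5669, 0.3227, 0.1493]
eef_rot: [0.707, 0.707, 0.003, 0.002]
force: [4.3, 2.5, 1.3]
width: 0.186
```

View pics/w10.png

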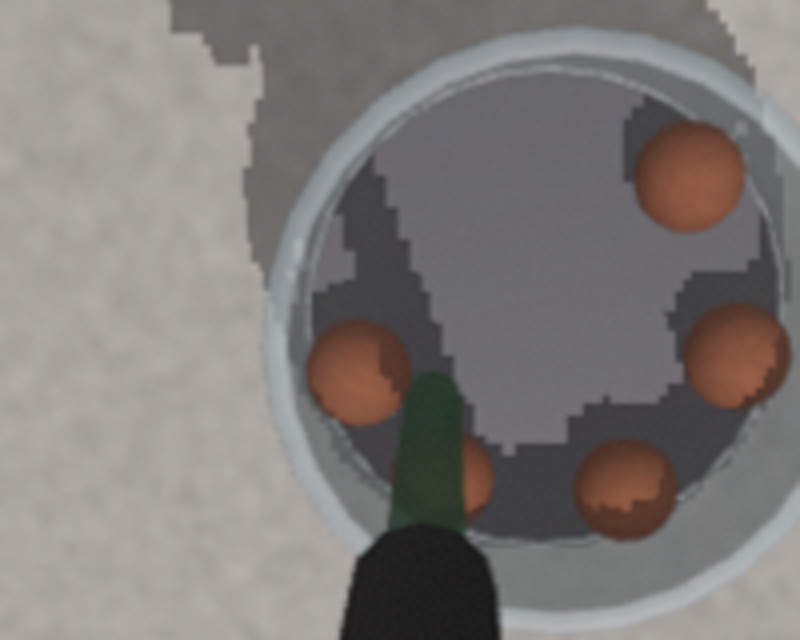

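View pics/sc10.png

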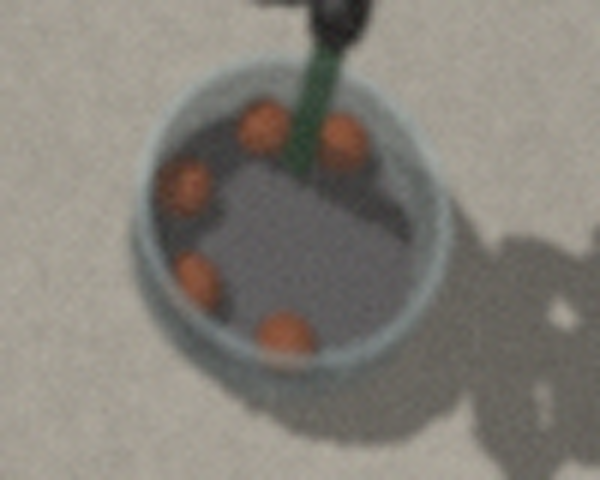

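Run:
```python
from rp import *
rep((435,388),.013)
for q in [(358,372),(690,178),(737,356),(627,490),(450,480)]: rep(q,.017)
a=np.radians(105+15*np.arange(25)); p=np.round(np.c_[47*np.cos(a),49*np.sin(a)]); print(p[0],np.diff(p,axis=0).astype(int).tolist())
```

```text
[-0.0299 -0.0257  0.1493] [5.1 2.  0.5]
(435, 388) [-24.  -13.9] r 27.8 ang -150.0
(358, 372) [-40.1  -9.8] r 41.3 ang -166.0
(690, 178) [26.9 29.3] r 39.8 ang 47.0
(737, 356) [38.5 -6.7] r 39.1 ang -10.0
(627, 490) [ 16.8 -35.3] r 39.1 ang -65.0
(450, 480) [-20.9 -33. ] r 39.0 ang -122.0
[-12.  47.] [[-11, -5], [-10, -7], [-8, -11], [-4, -11], [-2, -13], [2, -13], [4, -12], [8, -10], [9, -7], [12, -5], [12, -2], [12, 2], [12, 5], [9, 7], [8, 10], [4, 12], [2, 13], [-2, 13], [-4, 11], [-8, 11], [-10, 7], [-11, 5], [-12, 2], [-12, -2]]
```

```bash
python3 -m creep '10 8 0 0 0 0 1; 10 8 0 0 0 0 1; 10 8 0 0 0 0 1; -3 9 0 0 0 0 1; -3 9 0 0 0 0 1; -3 9 0 0 0 0 1; -3 9 0 0 0 0 1; 0 0 0 0 0 0 1' 110;  python3 - <<'E'
from h import *
im=cams.capture('wrist'); crop(im,220,70,420,230,4,'w11.png')
E
```

```text
time_s: 17.5
ee_pos: [0.5815, 0.3839, 0.1477]
eef_rot: [0.707, 0.708, 0.0, 0.0]
force: [-0.7, -0.3, -0.7]
width: 0.189
```

View pics/w11.png

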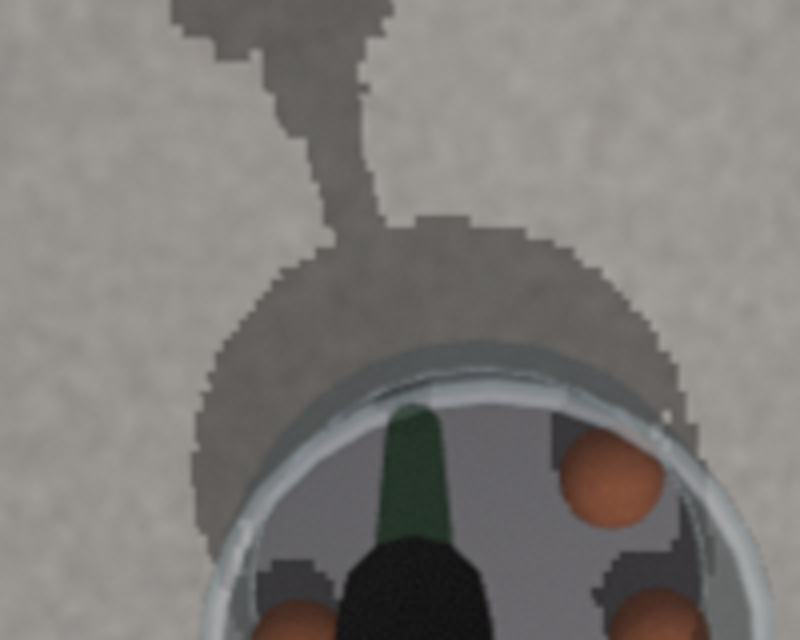

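```bash
python3 - <<'E'
import numpy as np
a=np.radians(110+10*np.arange(38)); p=np.round(47*np.c_[np.cos(a),np.sin(a)]); print(p[0],np.diff(p,axis=0).astype(int).tolist())
E
python3 -m creep '-8 0 0 0 0 0 1; -7 -4 0 0 0 0 1; -6 -5 0 0 0 0 1; -5 -7 0 0 0 0 1; -3 -7 0 0 0 0 1; -2 -8 0 0 0 0 1; -1 -8 0 0 0 0 1; 1 -8 0 0 0 0 1; 2 -8 0 0 0 0 1; 3 -8 0 0 0 0 1' 110;  python3 - <<'E'
from h import *
im=cams.capture('wrist'); crop(im,220,70,420,230,4,'w12.png')
E
```

```text
[-16.  44.] [[-7, -3], [-7, -5], [-6, -6], [-5, -7], [-3, -7], [-2, -8], [-1, -8], [1, -8], [2, -8], [3, -8], [5, -6], [6, -6], [6, -5], [8, -3], [8, -2], [8, -1], [8, 1], [8, 2], [8, 3], [6, 5], [6, 6], [5, 6], [3, 8], [2, 8], [1, 8], [-1, 8], [-2, 8], [-3, 8], [-5, 6], [-6, 6], [-7, 5], [-7, 3], [-8, 2], [-8, 1], [-8, -1], [-8, -2], [-7, -3]]
time_s: 18.8
ee_pos: [0.5562, 0.3199, 0.1476]
eef_rot: [0.707, 0.707, 0.0, -0.0]
force: [1.5, 3.0, -0.3]
width: 0.186
```

View pics/w12.png

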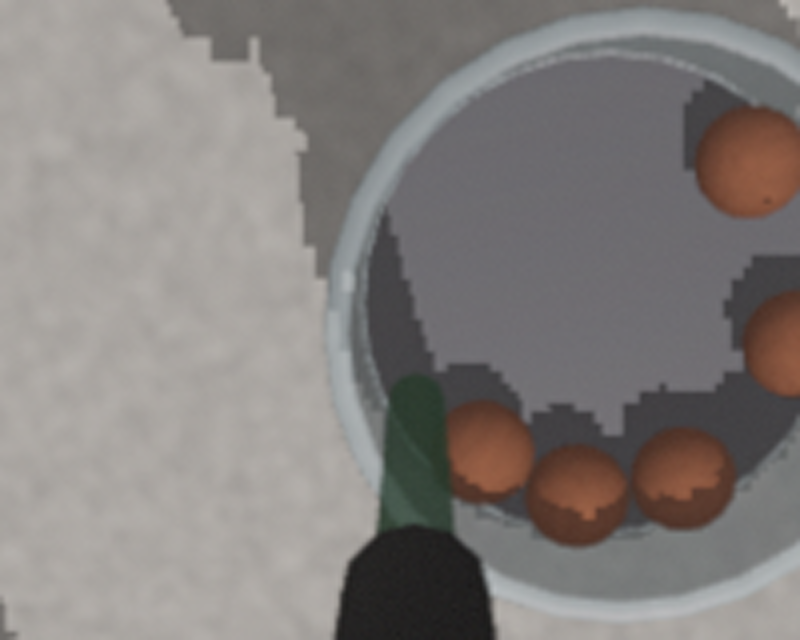

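```bash
python3 -m creep '4 -8 0 0 0 0 1; 5 -8 0 0 0 0 1; 6 -7 0 0 0 0 1; 8 -4 0 0 0 0 1; 8 -2 0 0 0 0 1; 8 -1 0 0 0 0 1' 110;  python3 - <<'E'
from h import *
im=cams.capture('wrist'); crop(im,220,70,420,230,4,'w13.png')
E
```

```text
time_s: 19.6
ee_pos: [0.5941, 0.2899, 0.1471]
eef_rot: [0.707, 0.707, -0.002, -0.001]
force: [-5.2, 4.6, 1.1]
width: 0.187
```

View pics/w13.png

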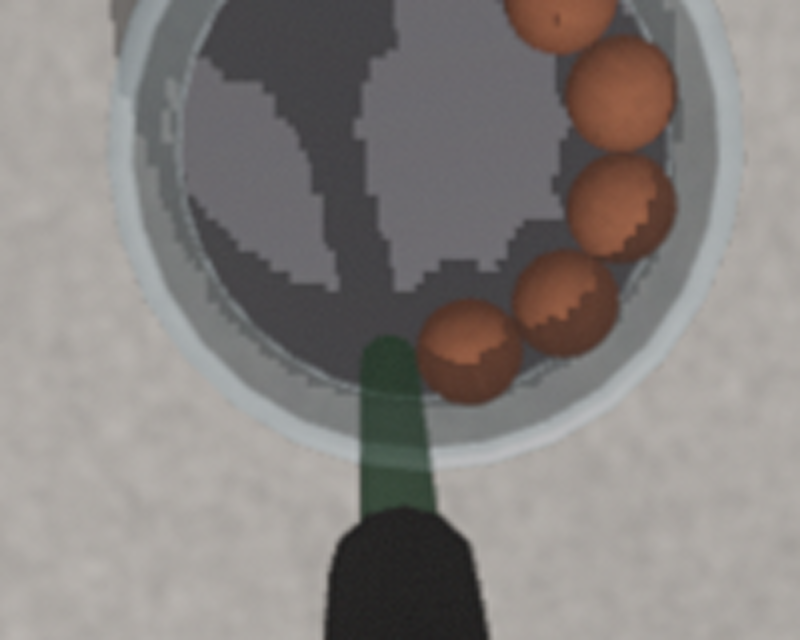

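```bash
python3 -m creep '8 1 0 0 0 0 1; 8 2 0 0 0 0 1; 8 3 0 0 0 0 1; 7 5 0 0 0 0 1; 6 6 0 0 0 0 1; 5 7 0 0 0 0 1; 3 8 0 0 0 0 1; 2 8 0 0 0 0 1' 110;  python3 - <<'E'
from h import *
im=cams.capture('wrist'); crop(im,200,50,400,210,4,'w14.png')
E
```

```text
time_s: 20.65
ee_pos: [0.6397, 0.3279, 0.1459]
eef_rot: [0.707, 0.707, -0.005, -0.001]
force: [-7.0, -4.3, -0.3]
width: 0.186
```

View pics/w14.png

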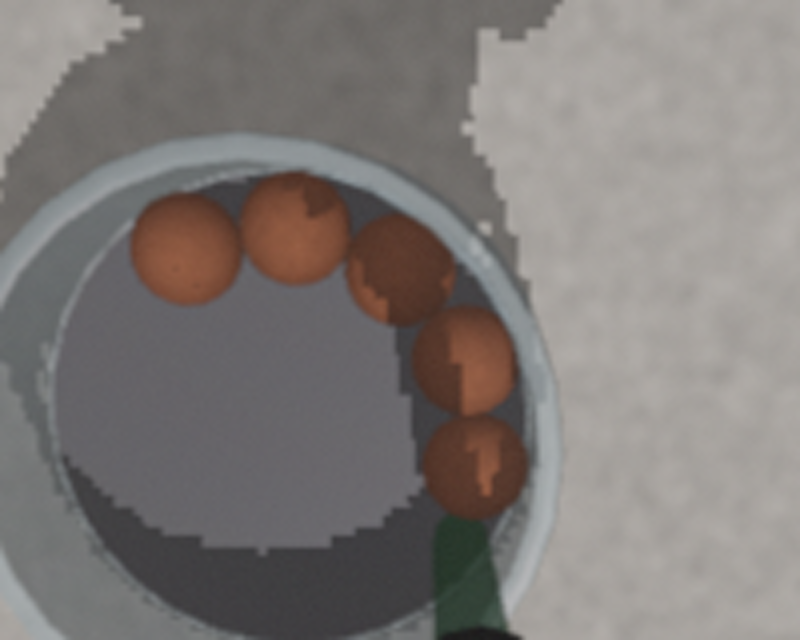

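```bash
python3 -m creep '-10 -2 0 0 0 0 1; -12 2 0 0 0 0 1; -10 3 0 0 0 0 1; 0 0 10 0 0 0 1; 0 0 20 0 0 0 1; 0 0 25 0 0 0 1; 0 0 25 0 0 0 1; 0 0 15 0 0 0 1; 0 0 0 0 0 0 1' 110;  python3 - <<'E'
from h import *
print(get_obs()['ee_pos'])
im=cams.capture('wrist'); crop(im,220,60,420,220,4,'w15.png')
im=cams.capture('side'); crop(im,220,60,420,250,3.8,'s15.png')
im=cams.capture('scene'); crop(im,300,220,420,360,4,'sc15.png')
E
```

```text
time_s: 21.82
ee_pos: [0.6108, 0.3331, 0.2441]
eef_rot: [0.707, 0.707, 0.001, 0.001]
force: [-0.3, -0.1, -0.5]
width: 0.185
[0.6108123  0.33307106 0.24410814]
```

View pics/w15.png

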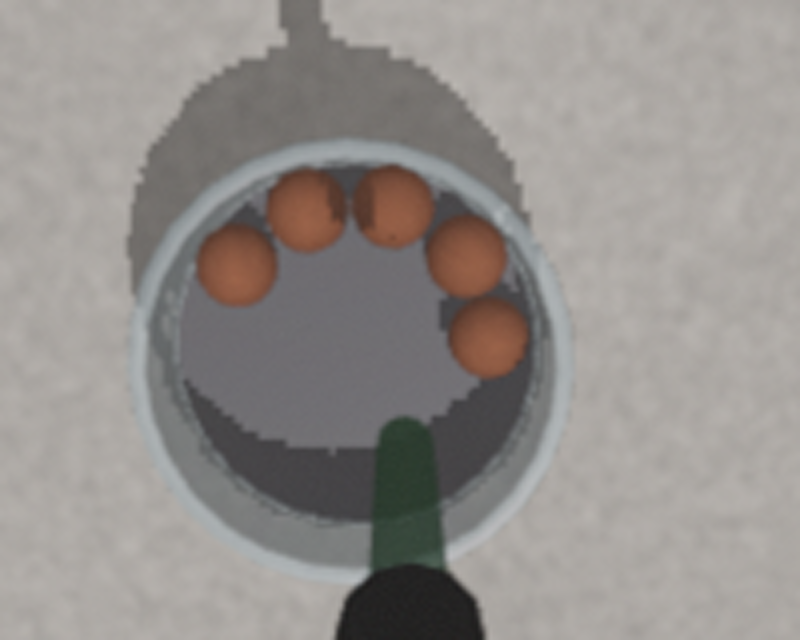

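View pics/s15.png

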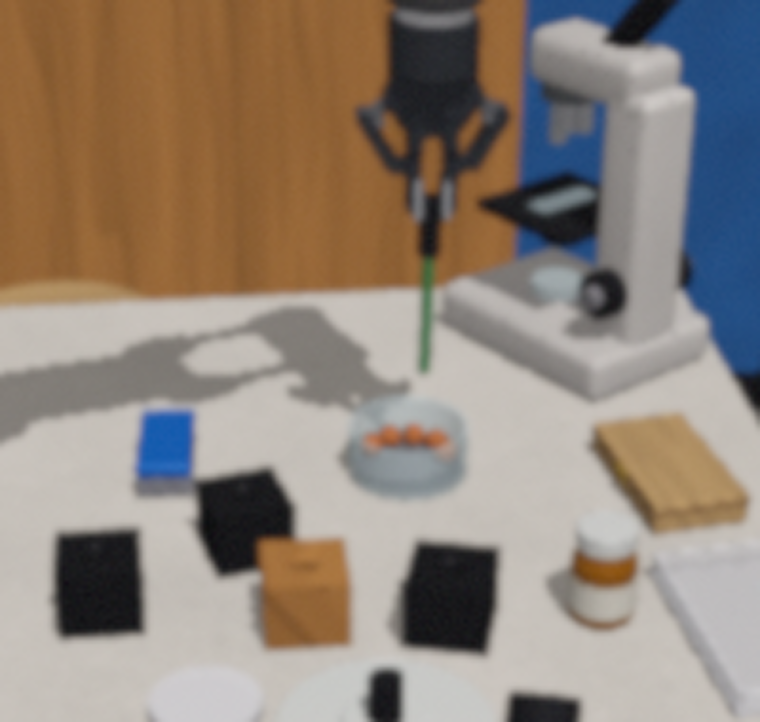

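View pics/sc15.png

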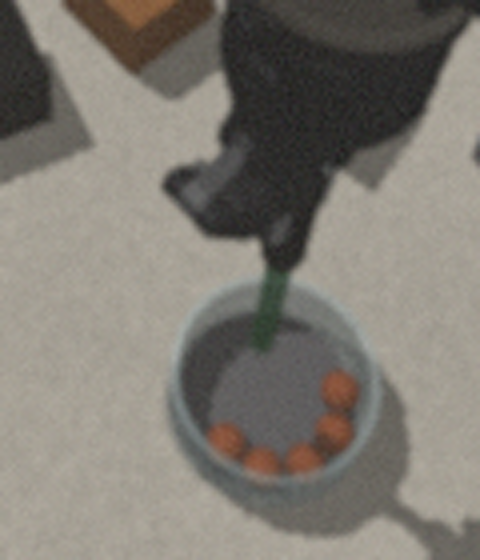

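Run:
```python
from rp import *
e=get_obs()['ee_pos']; t=ray(i,(220+406/4,60+429/4),e[2]-.135); print(t,t-e)
print(ray(cams.camera_info('side'),(220+425/3.8,60+369/3.8),.109))
for q in [(237,265),(307,209),(394,207),(466,256),(488,338)]: rep(q,.017,(220,60))
```

```text
[ 0.0127 -0.0152  0.2413] [ 0.5 -0.3 -1. ]
[0.60823407 0.34412774 0.10627311] [-0.00145097  0.01135197 -0.135     ]
[0.61061142 0.34182288 0.109     ]
(237, 265) [-34.2  23.6] r 41.6 ang 145.0
(307, 209) [-15.3  38.1] r 41.1 ang 112.0
(394, 207) [ 7.6 38.6] r 39.4 ang 79.0
(466, 256) [26.6 26. ] r 37.2 ang 44.0
(488, 338) [32.8  4.3] r 33.1 ang 7.0
```

```bash
python3 -m creep '-10 -18 0 -0.035 0 0 1; -23 -41 0 -0.035 0 0 1; -23 -42 0 0 0 0 1; -23 -42 0 0 0 0 1; -23 -40 0 0 0 0 1; -15 -28 0 0 0 0 1; -8 -12 0 0 0 0 1; 0 0 0 0 0 0 1' 80;  python3 - <<'E'
from h import *
print(get_obs()['ee_pos'],get_obs()['eef_rot'])
im=cams.capture('wrist'); crop(im,240,90,400,220,4.8,'w16.png')
im=cams.capture('side'); crop(im,250,80,350,240,4.5,'s16.png')
im=cams.capture('scene'); crop(im,290,140,390,250,5.4,'sc16.png')
E
```

```text
time_s: 22.98
ee_pos: [0.4849, 0.1099, 0.2425]
eef_rot: [0.707, 0.706, -0.025, 0.025]
force: [-0.5, -0.5, -1.2]
width: 0.186
[0.48493253 0.10986942 0.24246491] [ 0.70701675  0.70633667 -0.0247201   0.02459143]
```

View pics/w16.png

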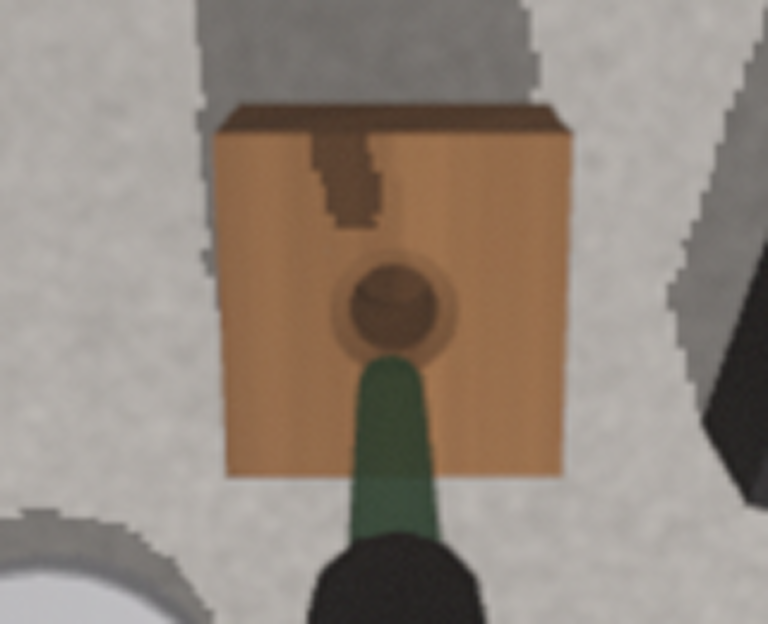

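View pics/s16.png

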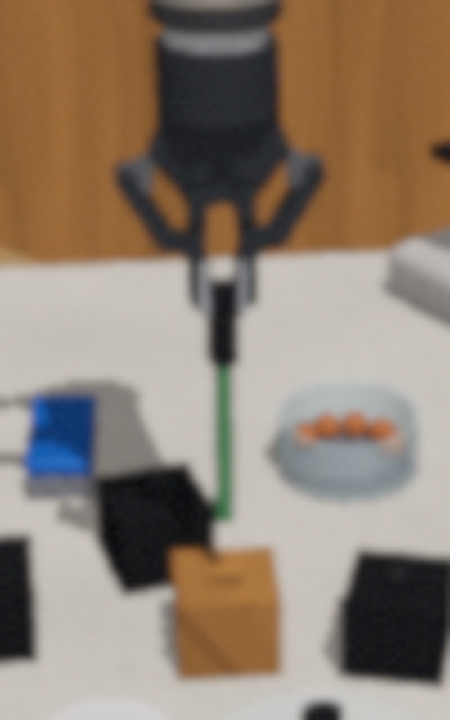

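View pics/sc16.png

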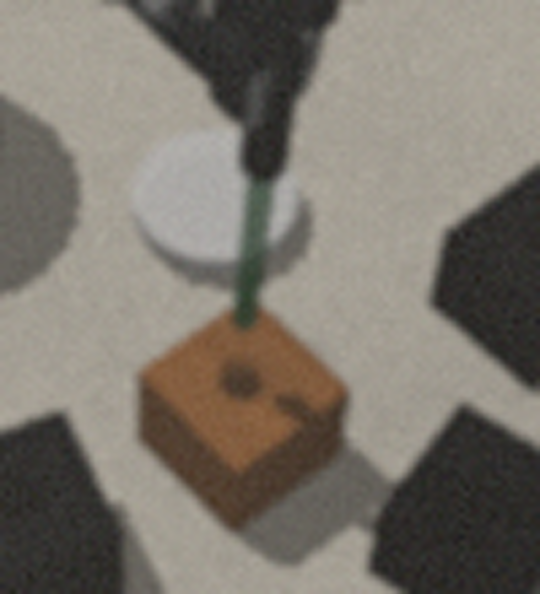

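Run:
```python
from h import *
i=cams.camera_info('wrist'); e=get_obs()['ee_pos']
W=lambda q:(240+q[0]/4.8,90+q[1]/4.8); S=lambda q:(250+q[0]/4.5,80+q[1]/4.5); C=lambda q:(290+q[0]/5.4,140+q[1]/5.4)
z=e[2]-.135
print('hole w',ray(i,W((394,308)),.06),'tip w',ray(i,W((391,372)),z), 'corners',ray(i,W((215,132)),.06),ray(i,W((571,132)),.06),ray(i,W((563,476)),.06),ray(i,W((227,476)),.06))
s=cams.camera_info('side');c=cams.camera_info('scene')
print('hole s',ray(s,S((227,578)),.06),'tip s',ray(s,S((223,515)),z))
print('hole c',ray(c,C((241,382)),.06),'tip c',ray(c,C((243,322)),z))
# joint triangulation of the tip
from scipy.optimize import least_squares
f=lambda p:np.r_[(proj(i,p)-W((391,372))).ravel()*.7,(proj(s,p)-S((223,515))).ravel(),(proj(c,p)-C((243,322))).ravel()]
r=least_squares(f,[e[0],e[1],z]);print('tip tri',r.x,r.fun.round(1))
```

```text
hole w [0.48469333 0.11367111 0.06      ] tip w [0.48429777 0.11272072 0.10736942] corners [0.44990451 0.14839604 0.06      ] [0.5190974  0.14846267 0.06      ] [0.51985723 0.0781591  0.06      ] [0.44994451 0.07809381 0.06      ]
hole s [0.48534528 0.10967405 0.06      ] tip s [0.48384183 0.11400287 0.10736942]
hole c [0.48489517 0.11491198 0.06      ] tip c [0.48517061 0.11341844 0.10736942]
tip tri [0.48435799 0.11286954 0.10737611] [ 0.1 -0.1  0.2  0.2  0.1 -0.3]
```

```bash
python3 -m creep '0 0 -20 0 0 0 1; 0 0 -18 0 0 0 1; 0 0 -10 0 0 0 1; 0 0 -10 0 0 0 1; 0 0 -10 0 0 0 1' 80;  python3 - <<'E'
from h import *
print(get_obs()['ee_pos'],get_obs()['force'])
im=cams.capture('wrist'); crop(im,240,90,400,220,4.8,'w17.png')
E
```

```text
time_s: 23.75
ee_pos: [0.4853, 0.1102, 0.1743]
eef_rot: [0.707, 0.707, -0.024, 0.025]
force: [0.3, -0.4, -0.5]
width: 0.187
[0.48534102 0.11023774 0.17427986] [ 0.33318051 -0.43949483 -0.52898087]
```

View pics/w17.png

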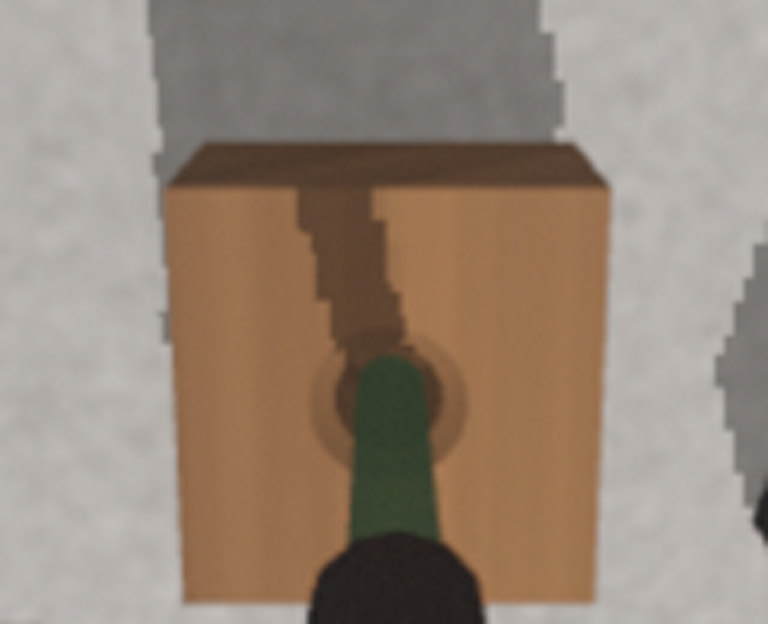

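```bash
python3 -m creep '0 0 -10 0 0 0 1; 0 0 -10 0 0 0 1; 0 0 -6 0 0 0 1; 0 0 0 0 0 0 1' 80
```

```text
time_s: 24.3
ee_pos: [0.4847, 0.11, 0.1481]
eef_rot: [0.707, 0.707, -0.025, 0.024]
force: [-0.3, 0.8, -0.2]
width: 0.187
```

```bash
python3 -m creep '0 0 -2 0 0 0 1; 0 0 0 0 0 0 0.7; 0 0 0 0 0 0 0.5; 0 0 0 0 0 0 0.3; 0 0 0 0 0 0 0.2; 0 0 15 0 0 0 0.2; 0 0 25 0 0 0 0.2; 0 0 30 0.035 0 0 0.2; 0 0 0 0.035 0 0 0.2' 40;  python3 - <<'E'
from h import *
print(get_obs()['ee_pos'],get_obs()['force'])
im=cams.capture('wrist'); cv2.imwrite('pics/w18.png',im[:,:,::-1])
im=cams.capture('side'); crop(im,220,60,420,310,3,'s18.png')
E
```

```text
time_s: 25.42
ee_pos: [0.4863, 0.1103, 0.2187]
eef_rot: [0.707, 0.707, 0.002, 0.001]
force: [-0.1, -0.8, -0.9]
width: 0.799
[0.48631274 0.11030169 0.21872938] [-0.05746127 -0.78966308 -0.88428632]
```

View pics/w18.png

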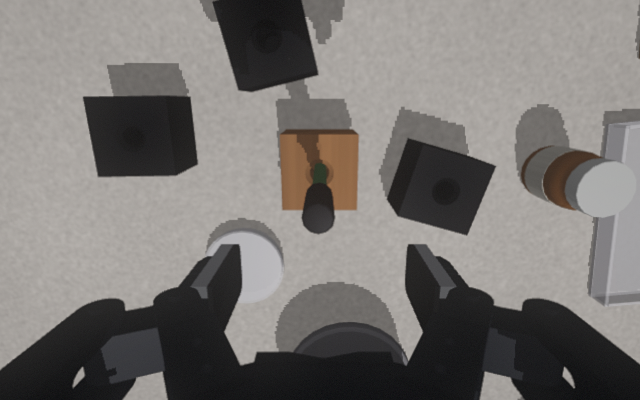

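View pics/s18.png

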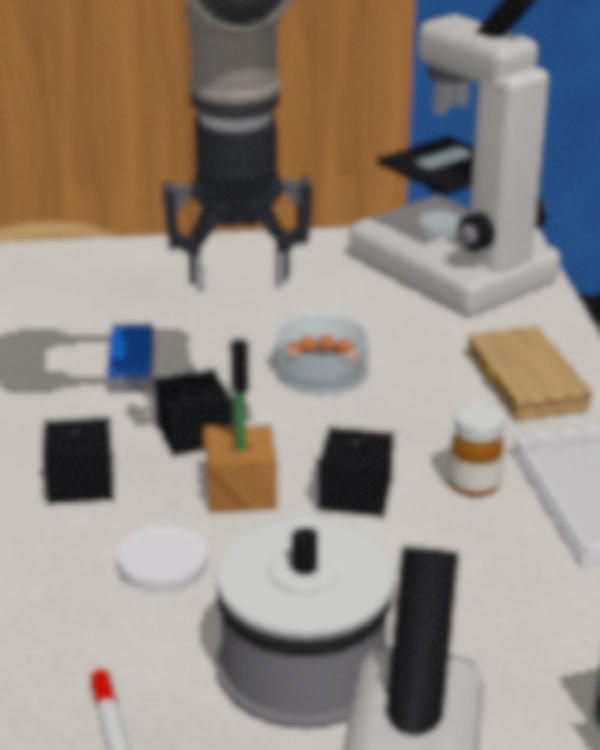

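```bash
python3 - <<'E'
from h import *
print(ray(cams.camera_info('side'),(321.7,238.2),.146),ray(cams.camera_info('scene'),(257,130.5),.146))
E
python3 -m creep '3 -20 5 0 0 0 0.2; 6 -45 5 0 0 0 0.2; 6 -50 5 0 0 0 0.2; 6 -50 0 0 0 0 0.2; 6 -50 0 0 0 0 0.2; 4 -30 0 0 0 0 0.2; 0 -15 0 0 0 0 0.2; 0 0 0 0 0 0 0.2' 40;  python3 - <<'E'
from h import *
print(get_obs()['ee_pos'],get_obs()['force'])
im=cams.capture('wrist'); cv2.imwrite('pics/w19.png',im[:,:,::-1])
im=cams.capture('side'); crop(im,250,120,410,330,3,'s19.png')
im=cams.capture('scene'); crop(im,200,50,320,210,4,'sc19.png')
E
```

```text
[ 0.51975047 -0.15906367  0.146     ] [ 0.51635626 -0.15860241  0.146     ]
time_s: 26.52
ee_pos: [0.5156, -0.15, 0.2307]
eef_rot: [0.708, 0.707, -0.0, -0.001]
force: [0.2, 0.3, 0.9]
width: 0.801
[ 0.51556402 -0.15003292  0.23071011] [0.23015004 0.27057753 0.86149418]
```

View pics/w19.png

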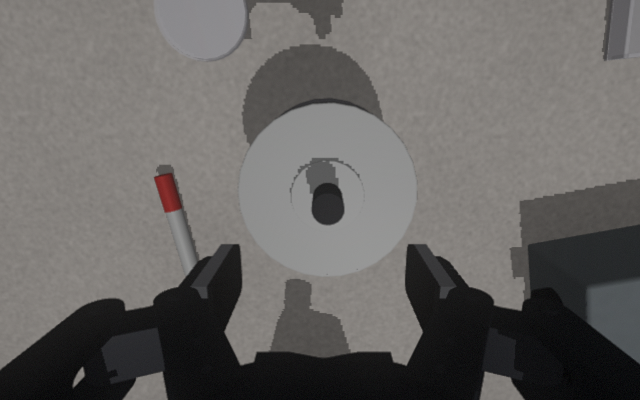

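View pics/s19.png

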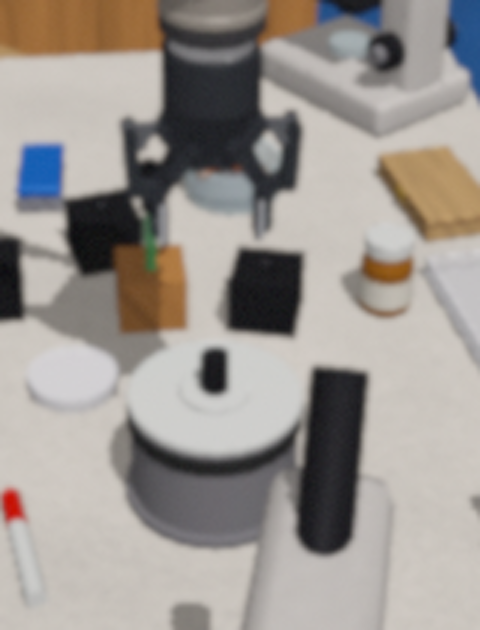

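View pics/sc19.png

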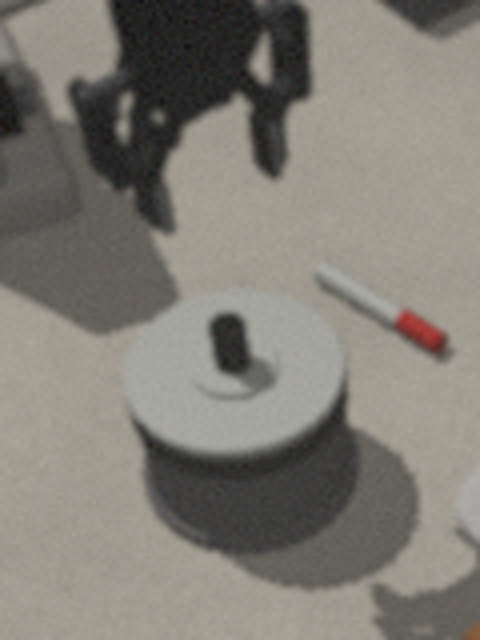

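Run:
```python
from h import *
from scipy.optimize import least_squares
i=cams.camera_info('wrist')
print(ray(i,(328,209),.146))
ext=lambda c:(lambda P:np.r_[P.min(0),P.max(0)])(proj(i,circ(c,.074,.108)))
r=least_squares(lambda c:ext(c)-[238,103,417,276.5],[.52,-.155],diff_step=1e-4);print(r.x,r.fun)
ext=lambda c:(lambda P:np.r_[P.min(0)[0],P.max(0)])(proj(i,circ(c,.012,.146)))
r=least_squares(lambda c:ext(c)-[312,344.5,225],[.52,-.155],diff_step=1e-4);print(r.x,r.fun)
im=cv2.imread('pics/w19.png')[:,:,::-1]; crop(im,270,130,390,240,5,'w19c.png')
print(ray(cams.camera_info('scene'),(190,105),0))
```

```text
[ 0.51954245 -0.15855405  0.146     ]
[ 0.51958598 -0.15870066] [-0.30343856 -0.10483956  0.30227812  0.18417132]
[ 0.51972024 -0.15881824] [-0.33686778  0.33699494  0.00880397]
[ 5.51510971e-01 -5.26588714e-01 -1.11022302e-16]
```

View pics/w19c.png

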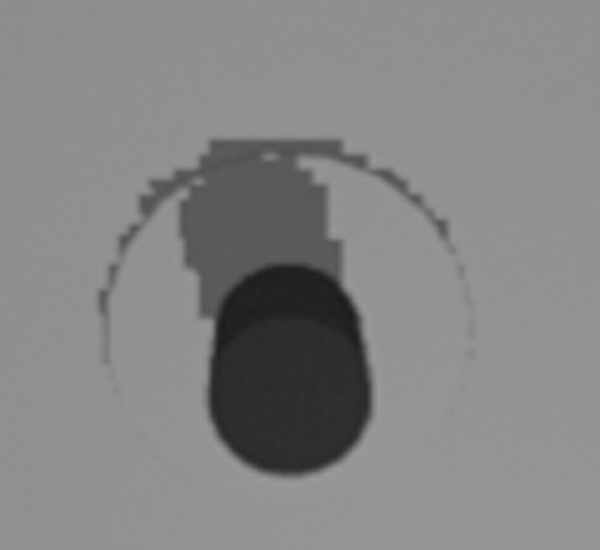

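```bash
python3 -m creep '4 -9 0 0 0 0 0.3; 0 0 -30 0 0 0 0.3; 0 0 -40 0 0 0 0.3; 0 0 -25 0 0 0 0.3; 0 0 -8 0 0 0 0.3; 0 0 0 0 0 0 0.3' 80;  python3 - <<'E'
from h import *
print(get_obs()['ee_pos'],get_obs()['force'],get_obs()['eef_rot'])
im=cams.capture('wrist'); cv2.imwrite('pics/w20.png',im[:,:,::-1])
E
```

```text
time_s: 27.42
ee_pos: [0.5204, -0.159, 0.1289]
eef_rot: [0.707, 0.707, 0.0, 0.0]
force: [-0.5, -0.4, 0.2]
width: 0.7
[ 0.52038371 -0.158982    0.12888481] [-0.52894997 -0.4184005   0.2092527 ] [7.06961778e-01 7.07251736e-01 6.46744585e-05 1.49309221e-04]
```

View pics/w20.png

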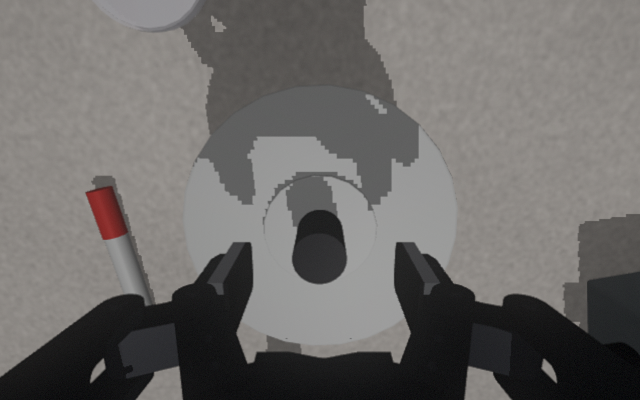

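```bash
python3 -m creep '0 0 -3 0 0 0 0.4; 0 0 0 0 0 0 0.6; 0 0 0 0 0 0 1; 0 0 0 0 0 0 1; 0 0 0 0 0 0 1; 0 0 0 0 0 0 1' 100
```

```text
time_s: 28.22
ee_pos: [0.5198, -0.1591, 0.1267]
eef_rot: [0.707, 0.707, -0.0, 0.0]
force: [-3.1, -0.2, 7.0]
width: 0.202
```

Run:
```python
from h import *
print(get_obs()['width'],get_obs()['force'])
im=cams.capture('wrist'); cv2.imwrite('pics/w21.png',im[:,:,::-1])
im=cams.capture('side'); crop(im,270,150,370,310,5,'s21.png')
print(get_obs()['width'])
```

```text
0.20197552761931345 [-3.06363261 -0.17443225  7.01906773]
0.19820543820863712
```

View pics/w21.png

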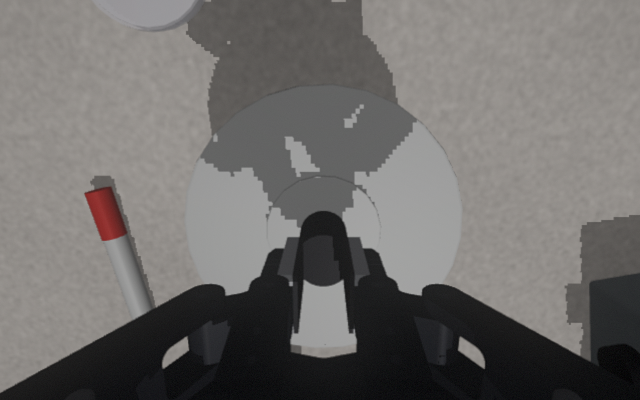

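View pics/s21.png

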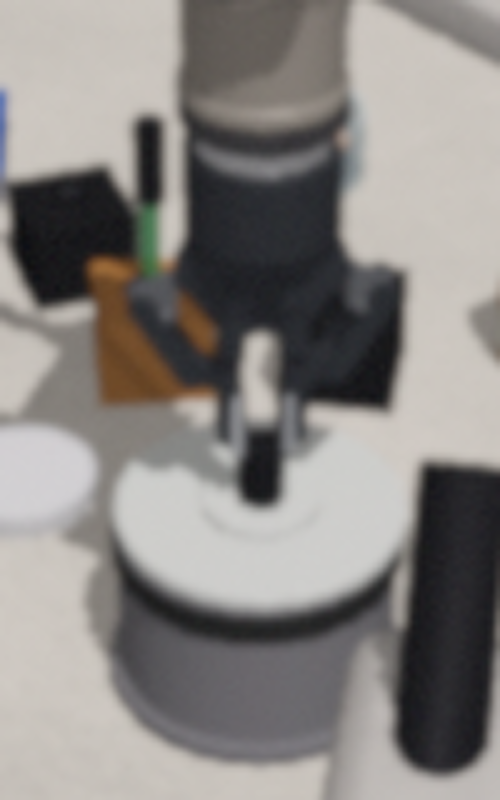

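Run:
```python
from h import *
s=cams.camera_info('side'); e=get_obs()['ee_pos']; print(e)
for dz,n in [(-.011,'tip'),(0,'tcp'),(.008,'grasp')]:
    for dx in(-.018,.018):
        p=proj(s,[e[0]+dx,e[1]-.011,e[2]+dz])[0]; print(n,p, (p-[270,150])*5, (p-[295,215])*12)
print('knobtop',(proj(s,[.5197,-.1588,.146])[0]-[295,215])*12)
im=cams.capture('side'); crop(im,295,215,345,260,12,'s22.png')
i=cams.camera_info('wrist')
for dz in(-.011,.008,.03): print(proj(i,[[e[0]-.012,e[1]+.011,e[2]+dz],[e[0]+.012,e[1]+.011,e[2]+dz],[e[0]-.012,e[1]-.011,e[2]+dz]]))
```

```text
[ 0.51982101 -0.15905471  0.12667253]
tip [314.94284978 251.0688205 ] [224.71424891 505.34410251] [239.31419738 432.82584602]
tip [329.32087292 250.14496584] [296.60436458 500.7248292 ] [411.85047499 421.73959008]
tcp [314.93608193 247.57196321] [224.68040964 487.85981603] [239.23298313 390.86355847]
tcp [329.38693042 246.65301445] [296.9346521  483.26507226] [412.64316505 379.83617343]
grasp [314.93113302 245.00621478] [224.65566509 475.03107389] [239.17359623 360.07457733]
grasp [329.43535107 244.09094024] [297.17675536 470.45470119] [413.22421286 349.09128285]
knobtop [320.01498406 277.64761449]
[[299.02237846 213.20178967]
 [346.53736579 213.21042016]
 [299.75524995 253.40708002]]
[[296.28482428 226.14254335]
 [349.2165798  226.1514791 ]
 [297.18819644 270.34216084]]
[[292.21424296 245.37718433]
 [353.20033881 245.38629885]
 [293.40124707 295.31267295]]
```

View pics/s22.png

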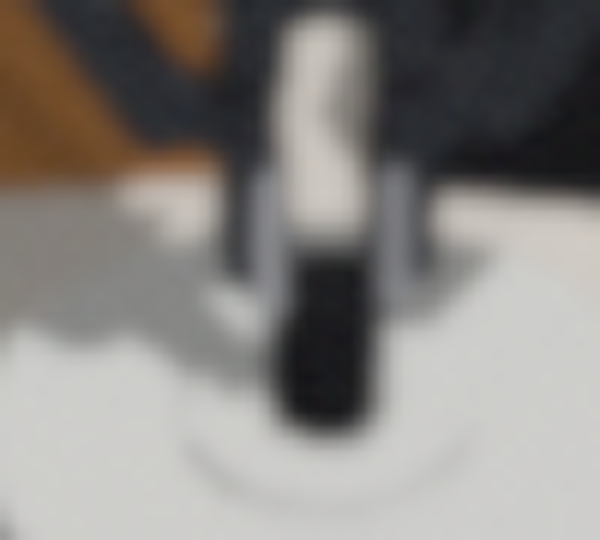

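Run:
```python
from h import *
im=cv2.imread('pics/w21.png')[:,:,::-1]; crop(im,260,190,390,300,6,'w21c.png')
im=cv2.imread('pics/w2.png')[:,:,::-1]; crop(im,260,190,390,300,6,'w2c.png')
```

```text
(no output)
```

View pics/w21c.png

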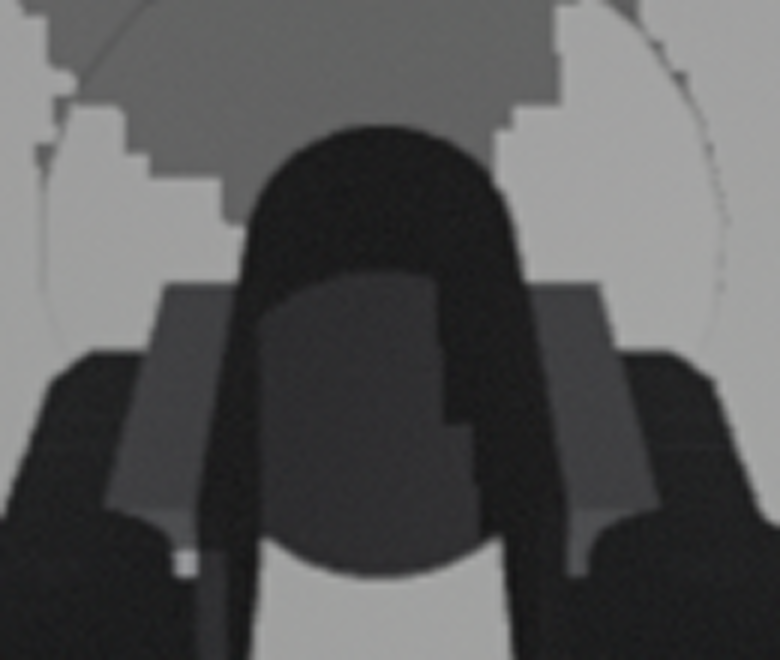

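View pics/w2c.png

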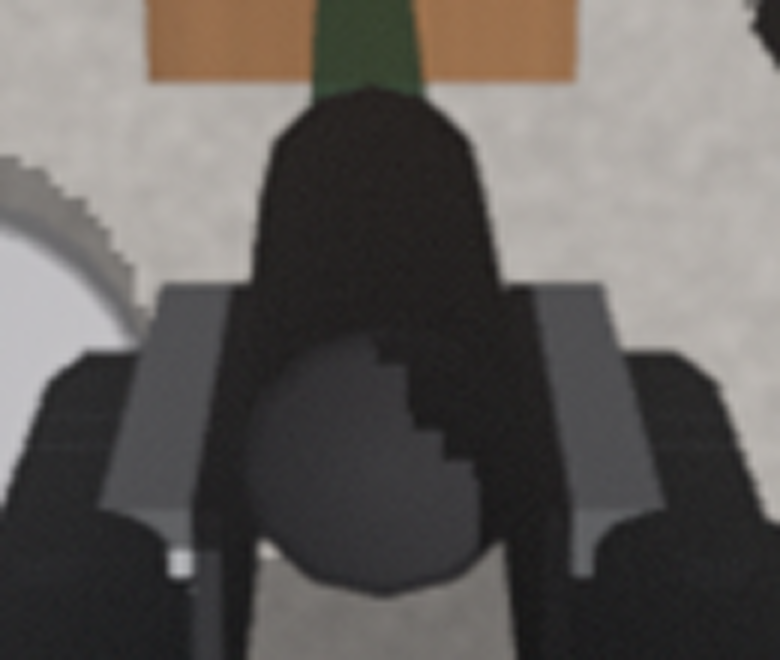

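Run:
```python
from h import *
s=cams.camera_info('side')
for z in (.204,.217,.23,.243): print(z,(proj(s,[[.5247+.045,0,z],[.5247-.045,0,z]])-[220,130])*4)
im=cv2.imread('pics/side0.png')[:,:,::-1]; crop(im,280,120,360,200,8,'c6.png')
for z in (.204,.217,.23,.243): print(z,(proj(s,[[.5247+.045,0,z],[.5247-.045,0,z]])-[280,120])*8)
```

```text
0.204 [[454.84961035 217.62817112]
 [321.59248367 224.51582713]]
0.217 [[455.22728543 200.9200882 ]
 [321.24901445 207.73768956]]
0.23 [[455.60849979 184.03169958]
 [320.90249686 190.77712565]]
0.243 [[455.99329108 166.9605532 ]
 [320.55290256 173.63163244]]
0.204 [[429.6992207  515.25634224]
 [163.18496733 529.03165426]]
0.217 [[430.45457086 481.8401764 ]
 [162.49802889 495.47537911]]
0.23 [[431.21699959 448.06339917]
 [161.80499372 461.5542513 ]]
0.243 [[431.98658217 413.92110639]
 [161.10580513 427.26326488]]
```

View pics/c6.png

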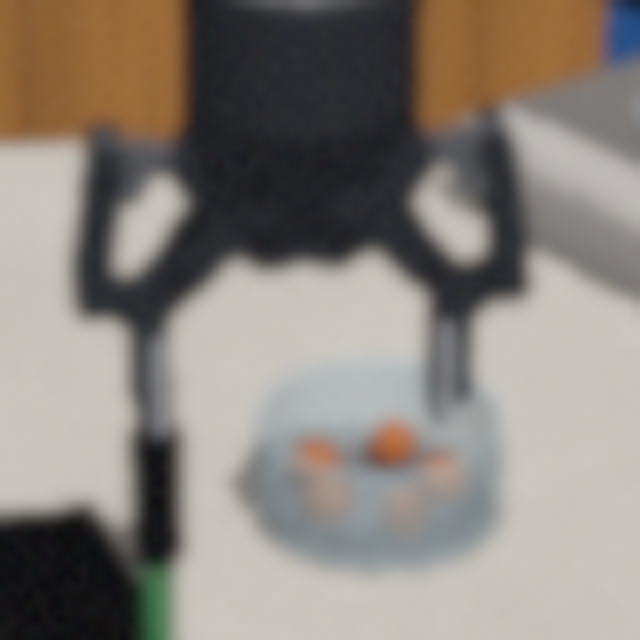

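```bash
python3 -m creep '0 0 0 0 0 0 0.7; 0 0 0 0 0 0 0.6; 0 0 0 0 0 0 0.6; 0 0 -7 0 0 0 0.6; 0 0 -5 0 0 0 0.6; 0 0 0 0 0 0 0.6' 80;  python3 - <<'E'
from h import *
print(get_obs()['ee_pos'],get_obs()['force'],get_obs()['width'])
im=cams.capture('side'); crop(im,295,205,345,260,12,'s23.png')
im=cams.capture('wrist'); crop(im,240,170,410,300,4.5,'w23.png')
E
```

```text
time_s: 29.12
ee_pos: [0.5196, -0.1588, 0.1129]
eef_rot: [0.707, 0.707, -0.0, -0.001]
force: [0.5, -0.6, -0.0]
width: 0.402
[ 0.51961156 -0.15881856  0.11286906] [ 0.45748839 -0.59392501 -0.0054571 ] 0.4019993451222682
```

View pics/s23.png

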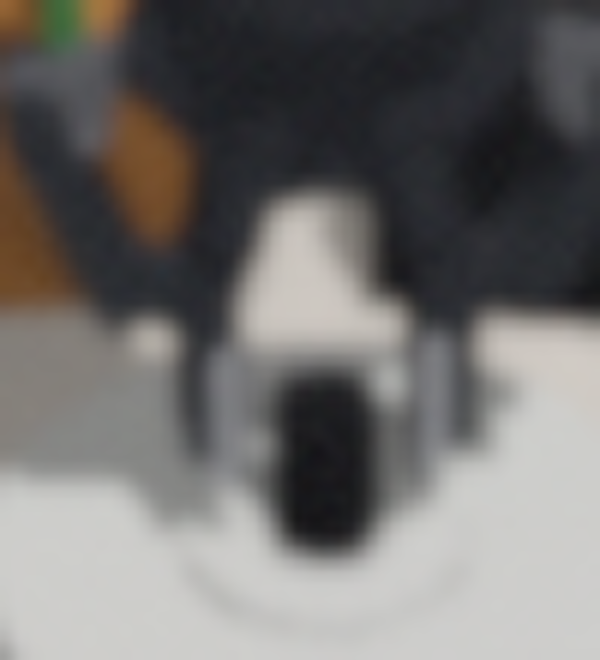

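View pics/w23.png

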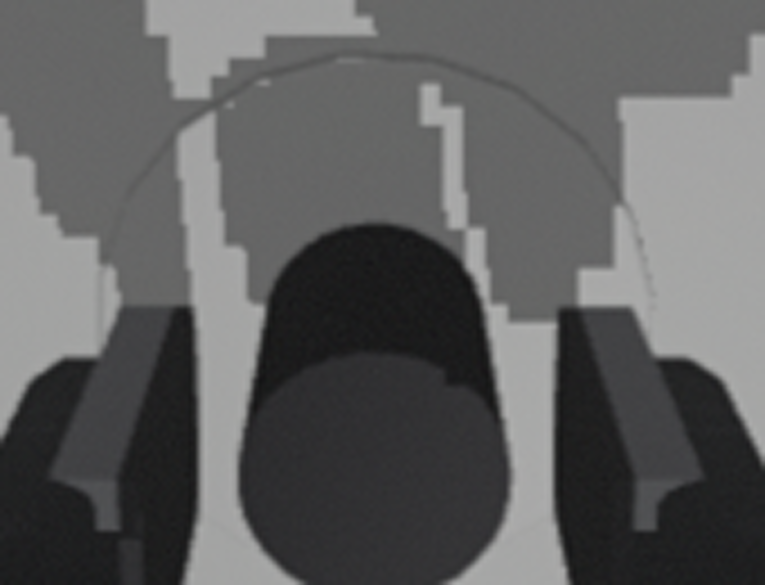

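```bash
python3 -m creep '0 0 -5 0 0 0 0.6; 0 0 -5 0 0 0 0.6; 0 0 0 0 0 0 0.6' 80;  python3 - <<'E'
from h import *
print(get_obs()['ee_pos'],get_obs()['force'],get_obs()['width'])
im=cams.capture('side'); crop(im,295,205,345,260,12,'s24.png')
E
```

```text
time_s: 29.6
ee_pos: [0.5197, -0.1588, 0.1031]
eef_rot: [0.707, 0.707, -0.0, -0.0]
force: [-0.1, 0.9, 0.2]
width: 0.399
[ 0.51967748 -0.15883365  0.10305607] [-0.07912776  0.94511366  0.19194425] 0.39895330361785925
```

View pics/s24.png

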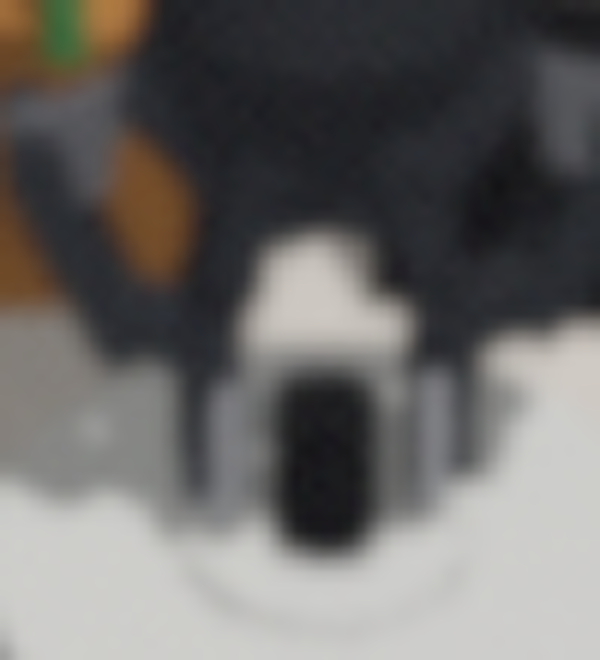

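```bash
python3 -m creep '0 0 0 0 0 0 1; 0 0 0 0 0 0 1; 0 0 0 0 0 0 1; 0 0 0 0 0 0 1; 0 0 0 0 0 0 1' 100;  python3 - <<'E'
from h import *
print(get_obs()['ee_pos'],get_obs()['force'],get_obs()['width'],get_obs()['wrist_torque'])
im=cams.capture('side'); crop(im,295,205,345,260,12,'s25.png')
im=cams.capture('wrist'); crop(im,240,170,410,300,4.5,'w25.png')
E
```

```text
time_s: 30.28
ee_pos: [0.5199, -0.159, 0.104]
eef_rot: [0.707, 0.707, -0.0, 0.0]
force: [-2.9, -0.3, 5.6]
width: 0.252
[ 0.51991906 -0.1590154   0.10402653] [-2.93500716 -0.26202427  5.61408887] 0.2515468366548677 [0.0399897  0.59431978 0.06155639]
```

View pics/s25.png

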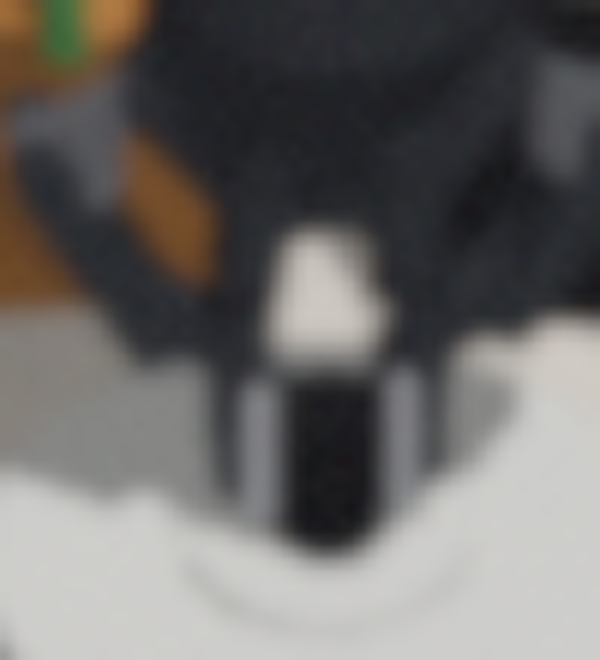

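View pics/w25.png

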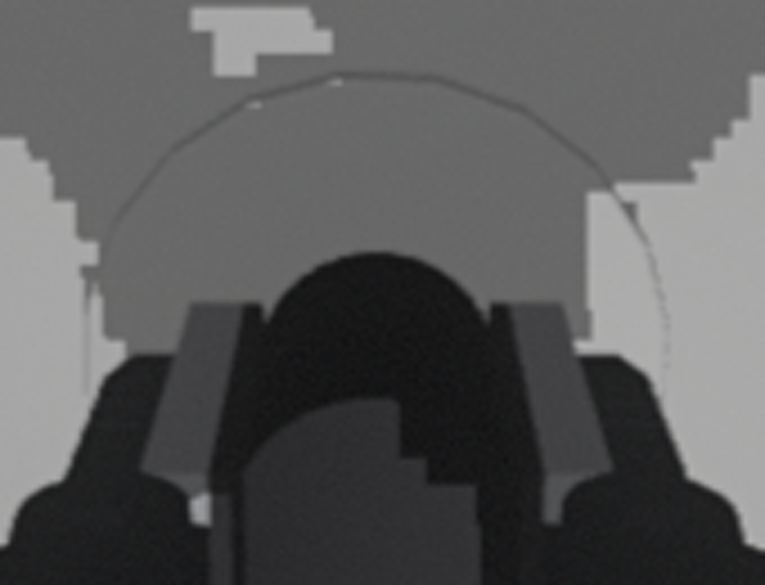

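```bash
python3 -m creep '0 0 0.5 0 0 0 1; 0 0 0.5 0 0 0 1; 0 0 0.5 0 0 0 1; 0 0 0.5 0 0 0 1' 100; python3 -m creep '0 0 0.5 0 0 0 1; 0 0 0.5 0 0 0 1; 0 0 0.5 0 0 0 1; 0 0 0.5 0 0 0 1' 100; python3 -m creep '0 0 0.5 0 0 0 1; 0 0 0.5 0 0 0 1; 0 0 0.5 0 0 0 1; 0 0 0.5 0 0 0 1' 100
```

```text
time_s: 30.88
ee_pos: [0.5194, -0.1588, 0.1049]
eef_rot: [0.707, 0.707, -0.0, -0.001]
force: [-1.4, -0.1, -4.6]
width: 0.25
time_s: 31.38
ee_pos: [0.5193, -0.1587, 0.1068]
eef_rot: [0.707, 0.707, -0.0, -0.001]
force: [-1.3, -0.6, -12.6]
width: 0.249
time_s: 31.88
ee_pos: [0.5196, -0.1589, 0.1103]
eef_rot: [0.707, 0.707, -0.0, -0.0]
force: [-5.9, 0.1, -5.1]
width: 0.251
```

```bash
python3 -m creep '0 0 1 0 0 0 1; 0 0 1 0 0 0 1; 0 0 1.5 0 0 0 1; 0 0 1.5 0 0 0 1; 0 0 1.5 0 0 0 1; 0 0 1.5 0 0 0 1; 0 0 1.5 0 0 0 1; 0 0 1.5 0 0 0 1; 0 0 1 0 0 0 1; 0 0 1 0 0 0 1; 0 0 0 0 0 0 1; 0 0 0 0 0 0 1' 100
python3 - <<'E'
from h import *
print(get_obs()['ee_pos'],get_obs()['force'],get_obs()['width'],get_obs()['wrist_torque'],get_obs()['eef_rot'])
im=cams.capture('side'); crop(im,260,180,380,310,6,'s26.png')
im=cams.capture('scene'); crop(im,210,90,320,200,5.4,'sc26.png')
im=cams.capture('wrist'); cv2.imwrite('pics/w26.png',im[:,:,::-1])
E
```

```text
time_s: 33.38
ee_pos: [0.5196, -0.1589, 0.1235]
eef_rot: [0.707, 0.707, -0.0, -0.0]
force: [-5.5, 0.6, -3.9]
width: 0.252
[ 0.51955415 -0.15894026  0.12352364] [-5.51905465  0.6426075  -3.85506149] 0.251587211248891 [ 0.0809643   1.29442554 -0.02652988] [ 7.07071416e-01  7.07142116e-01 -1.94764413e-04 -4.99986842e-05]
```

View pics/s26.png

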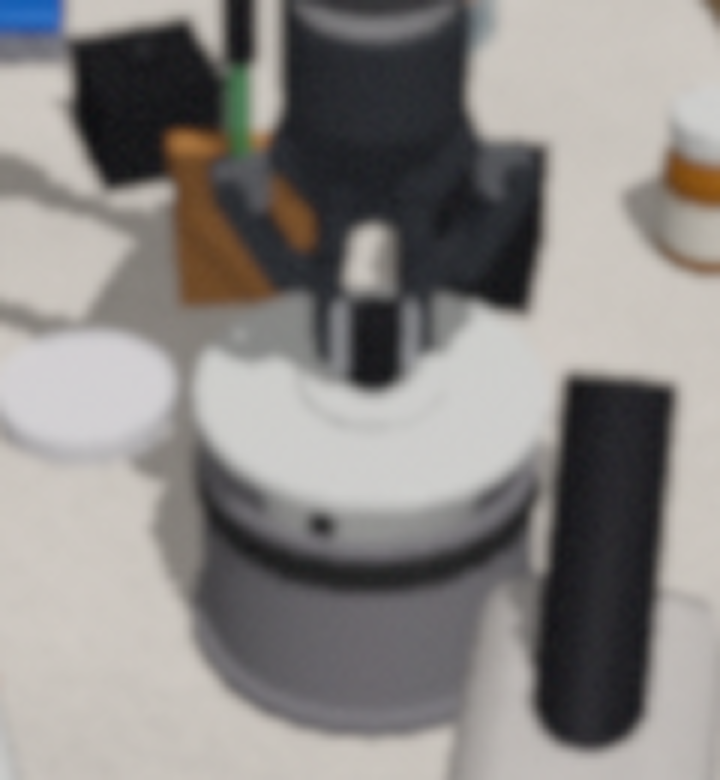

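View pics/sc26.png

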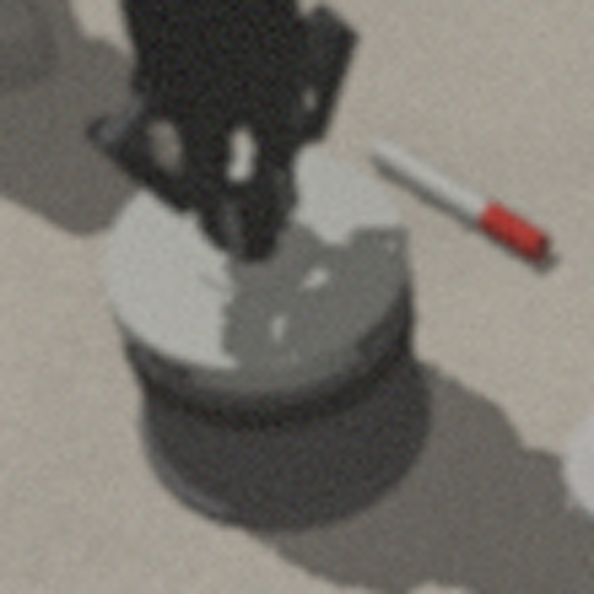

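View pics/w26.png

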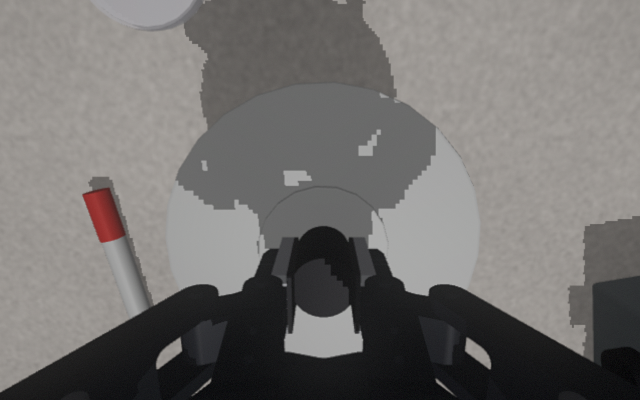

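```bash
python3 -m creep '-0.5 0 0.5 0 0 0 1; -0.5 0 0 0 0 0 1; 0 0 0 0 0 0 1; 0 0 0 0 0 0 1' 100
python3 - <<'E'
from h import *
from scipy.optimize import least_squares
o=get_obs(); print(o['ee_pos'],o['force'],o['wrist_torque'],o['joint_vel'].round(4))
im=cams.capture('wrist'); cv2.imwrite('pics/w27.png',im[:,:,::-1]); i=cams.camera_info('wrist')
ext=lambda c:(lambda P:np.r_[P.min(0),P.max(0)[0]])(proj(i,circ(c[:2],.074,c[2])))
r=least_squares(lambda c:ext(c)-[166.5,83,480.5],[.52,-.158,.128],diff_step=1e-4);print('lid top fit',r.x,r.fun)
E
```

```text
time_s: 34.02
ee_pos: [0.5194, -0.159, 0.1237]
eef_rot: [0.707, 0.707, 0.0, 0.001]
force: [-4.1, 0.5, -0.2]
width: 0.249
[ 0.51936713 -0.15903696  0.12366825] [-4.0546001   0.52935231 -0.19302095] [ 0.141399    0.89788941 -0.04047139] [ 0.0002  0.0024  0.0011  0.0001 -0.0022  0.0017]
lid top fit [ 0.51973996 -0.16000214  0.12661018] [-1.88265403e-10  1.92741823e-10  1.87583282e-10]
```

```bash
python3 -m creep '-0.5 0 0.5 0 0 0 1; -0.5 0 0.5 0 0 0 1; 0 0 0 0 0 0 1; 0 0 0 0 0 0 1' 100;python3 -m creep '0 0 0 0 0 0 1; 0 0 0 0 0 0 1' 100; python3 -m creep '0 0 0 0 0 0 1; 0 0 0 0 0 0 1' 100
python3 - <<'E'
from h import *
o=get_obs(); print(o['force'],o['wrist_torque'])
im=cams.capture('wrist'); crop(im,150,70,500,370,2,'w28.png')
im=cams.capture('side'); crop(im,200,130,440,310,3.3,'s28.png')
im=cams.capture('scene'); crop(im,210,90,450,360,2.2,'sc28.png')
E
```

```text
time_s: 34.58
ee_pos: [0.5188, -0.1591, 0.1243]
eef_rot: [0.707, 0.707, 0.001, 0.001]
force: [2.3, 0.8, -5.3]
width: 0.247
time_s: 34.83
ee_pos: [0.5187, -0.1591, 0.1244]
eef_rot: [0.707, 0.707, 0.0, 0.001]
force: [2.9, 0.3, -4.1]
width: 0.246
time_s: 35.08
ee_pos: [0.5186, -0.1591, 0.1244]
eef_rot: [0.707, 0.707, 0.0, 0.001]
force: [4.7, 1.3, -4.6]
width: 0.25
[ 4.7347038   1.30581876 -4.61244015] [ 0.17115023 -0.97362444 -0.02479658]
```

View pics/w28.png

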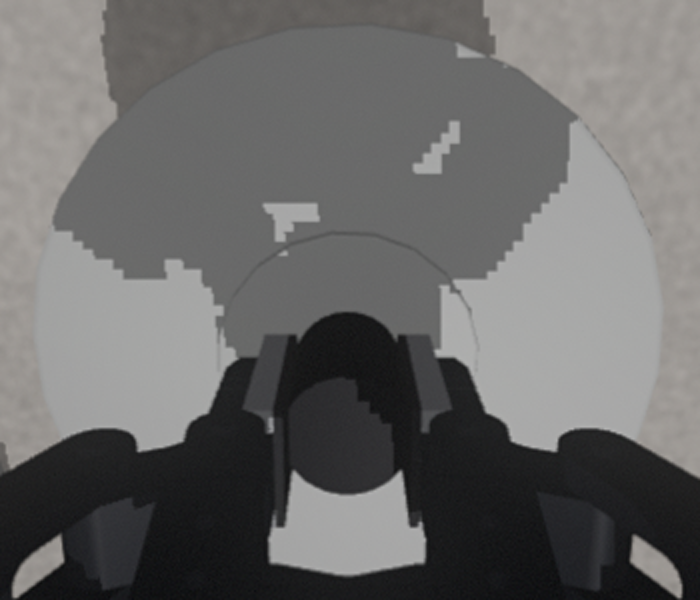

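View pics/s28.png

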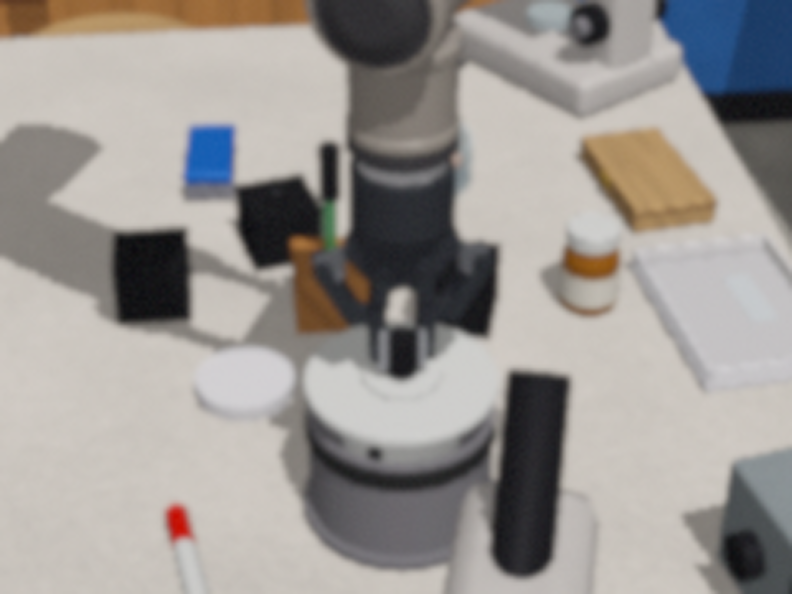

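View pics/sc28.png

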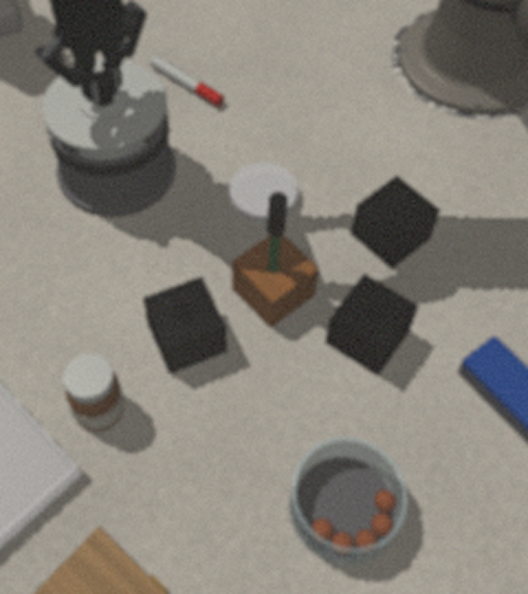

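```bash
python3 -m creep '0.5 0 0 0 0 0 1; 0 0 0 0 0 0 1; 0 0 0 0 0 0 1; 0 0 0 0 0 0 1; 0 0 0 0 0 0 1; 0 0 0 0 0 0 1' 100
python3 - <<'E'
from h import *
o=get_obs(); print(o['ee_pos'],o['force'],o['wrist_torque'],o['joint_vel'].round(4))
im=cams.capture('wrist'); crop(im,150,70,500,370,2,'w29.png'); o=get_obs(); print(o['ee_pos'],o['force'])
E
```

```text
time_s: 35.98
ee_pos: [0.5186, -0.159, 0.1242]
eef_rot: [0.707, 0.707, 0.0, 0.0]
force: [4.4, -0.2, -1.0]
width: 0.25
[ 0.51858521 -0.15904042  0.12417309] [ 4.36618464 -0.23872556 -1.01164401] [ 0.06843947 -0.81813165 -0.04408831] [-0.0004 -0.0001 -0.0011 -0.001  -0.0001 -0.0015]
[ 0.51857793 -0.15903453  0.12416501] [ 4.33091077  0.12988119 -1.83495086]
```

View pics/w29.png

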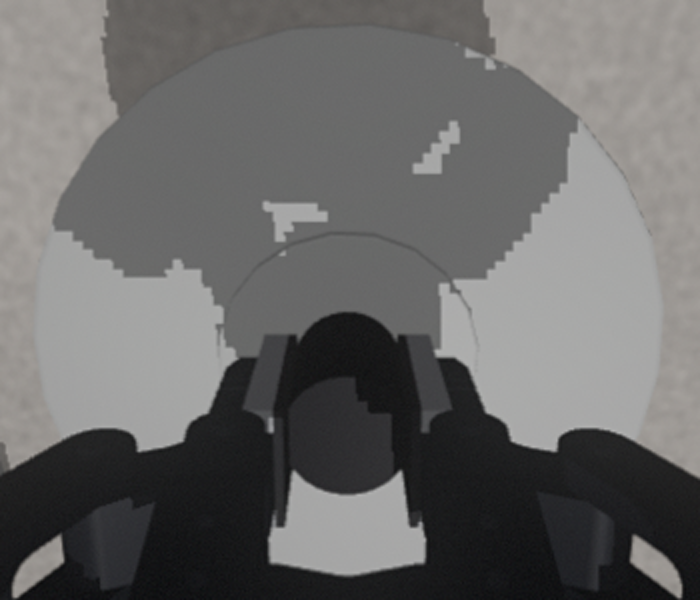

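```bash
python3 -c "
from workcell import order,get_obs
o=get_obs();print(o['time_s'],o['ee_pos'],o['width']);print(order.finish_job())"
```

```text
36.025 [ 0.51857793 -0.15903453  0.12416501] 0.24613592159459613
the job is handed in; nothing more can be done
None
```

I stirred the beads, stood the rod back in its hole, then unsealed the lid. I handed in at 36.0 s, still holding the lid slightly open and level.

- **Stirring:** The first turns mostly slipped past the beads. I then ran the rod along the inside wall, which pushed all five round. By the order they kept, each bead ended at least about 3 cm from where it started. All five were still in the dish in the last scene picture.
- **Rod:** The wrist, side and scene pictures show it upright in the wooden block. I did not touch the black look-alikes.
- **Lid:** The last force I read before the seal let go was about 12.6 N, and the lid did not jump. It sits about 20 mm above the rim by arm travel. An earlier picture fit gave 18.6 mm when the arm was 0.5 mm lower. Two pictures about a second apart looked the same, so it was steady.

Checks that disagreed:
- **Fingertips:** In the pictures they stood about 26 mm farther back than stated. My first grip on the knob was too shallow, so I opened, went lower and gripped again before lifting.
- **Lid forces:** A small sideways force of about 4 N remained at the lid, probably the seal centring it. The vertical force reading varied between about −0.2 and −5 N.

The marker, petri dish, jar and eraser looked undisturbed in the last pictures; I did not measure their positions.

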